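Unpile the holiday tins

ROBOT

A 6-joint arm with a two-finger parallel gripper is mounted at the origin on the work surface. World frame = base frame: x ahead of the robot, y to its left, z up, the work surface at z = 0. Lengths are in m, angles in rad, forces in N, time in s.
With the tool pointing down it reaches from about 0.275 to 0.725 m from the base axis. Payload 5.6 kg.
Tool frame: the origin (TCP) lies midway between the tips of the shut fingers; the grasp point (between the pads) lies 19 mm behind it; z points along the fingers, x is the direction in which the jaws open and shut, and the axes are right-handed (so a half turn about z gives the same grasp; the last joint's range is limited). The gripper opens to 85 mm and grips with 20 to 120 N. Pads are 22 mm wide; open, the fingers measure 114 mm over their backs; the gripper's body (76 mm by 85 mm) begins 54 mm behind the grasp point. The pads swing forward as they close: fully open they stand 13 mm farther back than shut.
Start: joints at [0.285, 0.255, 0.108, 0, -1.424, -0.285], TCP at [0.55, 0, 0.231] pointing down, gripper open.
Joint ranges: [-2.95, 2.95], [-1.21, 1.97], [-1.09, 1.5], [-2.87, 1.71], [-2.94, -0.07], [-3.05, 3.05]. Speed limits (rad/s): [2.57, 2.57, 3.14, 3.14, 3.14, 3.14].

INTERFACE

Orientations are given as a unit quaternion [w, x, y, z].
In Python, from rig import bot gives the robot as it stands.
- The arm moves only by the tool step_arm, never from a script. Its argument "increments" is a list of rows, each a list of 3 entries, a list of its own where there are three numbers: the turn, a rotation vector about the tool's x, y, z in degrees, then the shift along the tool's x, y, z in units of 25 mm (1.0 is 25 mm), then the finger opening in mm, from 0 to 85.4. A call has 1 to 10 rows; each row is the pose to reach, as a shift and turn from the pose commanded when the call began, along the tool's axes at that moment; what a row does not reach only later rows make up. A row lasts 1/12 s, in which the tool goes at most 41.7 mm and 7.16 degrees, less where a joint would pass 70% of its speed; a pose out of reach is approached as far as the arm can. A call with a gripper value outside its range is refused whole. The fingers move at their own pace and stop on an object; "squeeze" is the grip in N (left out, the last holds). Time passes only in rows, so rows that repeat a pose let the fingers close. It gives the time, the measured TCP pose, the force and the opening at its end, in the units of the state.
- bot.sense(): the state, without advancing time (a new reading comes with each control period).
- bot.capture(name): name is "scene" or "side" or "wrist"; returns a dict with "frame" (480x640x3 uint8, red, green, blue), "K" (3x3 intrinsics, pixels), "D" ([k1, k2, p1, p2, k3] as OpenCV has them; the pictures are not rectified), "R" (3x3) and "t" (3): a world point X has camera coordinates R X + t. Camera axes: x right, y down, z forward; pixel columns grow to the right and rows downward; lengths in m; the calibration is good to about 2 mm. A picture is of the moment at which its call begins. There is no depth.
- bot.finish_job(): hands the job in, once; it reports no verdict.
The state is a dict: "t": time; "joints": joint angles; "joint_vel": joint speeds; "joint_efforts": joint torques, N m; "eef_pos": TCP position; "eef_rot": TCP orientation; "force": force on the tool from outside, world axes, zero at the start; "ft_torque": the same for the moment, N m; "grip_width": finger opening in m.
Only numpy, scipy, OpenCV 4.12 (cv2) and the standard library are available. Lean on these libraries where they do the work, as an engineer would, in place of code of your own. Each camera call takes 0.05 s, during which the arm holds its last target.

TASK

Take apart the pile of dreidel and tins on the kitchen counter from the top down, one thing at a time: lay the dreidel in the middle of the porcelain plate, then set the square tin in the square stand, then the round tin in the round stand, and last the long tin with the latch in the long tray. Each tin must end upright and flat on the floor of its stand, inside the raised rim. Set everything down gently without dropping it, tip no tin over, and leave the menorah and the lighter alone.

Things in the scene. Friction and masses are not known exactly. Their poses are not given: they have to be found in the camera images.
- dreidel: Red-painted wooden dreidel lying on its side on top of the pile (on the square tin). Block 28 long (x) by 26 by 26 mm; a blunt cone point reaches 15 mm further at +x, a bare 8 mm thick stem 18 mm further at -x (61 mm overall). Origin at the centre of the block, 13 mm above what it lies on; x along its length. About 22 g. Held across the block (along its y) it is 26 mm wide.
- square_tin: White-enamelled metal spice tin, 42 by 42 mm and 40 mm high, smooth upright sides along its x and y; second from the top, on the round tin. Origin at the centre of its underside, z up. About 70 g.
- round_tin: Round brass-coloured spice tin, 60 mm diameter, 46 mm high, smooth upright side; third from the top, on the long tin. Origin at the centre of its underside, z up. About 110 g.
- long_tin: Oblong white-enamelled tin with a shut lid, 104 mm long (x) by 62 mm wide (y) by 42 mm high, at the bottom of the pile on the counter. A small snap latch stands out 4 mm from the middle of its +x end; the long sides are smooth. Origin at the centre of its underside, z up. About 160 g. It may lie either way round in its tray.
- plate: White porcelain plate, 150 mm diameter, rim 16 mm high, on the counter; it does not move. Origin at the centre of its underside; its flat inner floor is 5 mm above the origin and about 90 mm across. Place of the dreidel.
- square_stand: Square wooden block stand, 70 by 70 mm, sides along its x and y; it does not move. Its cork floor is 40 mm above the origin and 58 by 58 mm wide, within a rim 6 mm thick that stands 5 mm above the floor. Origin at the centre of its underside. Place of the square tin.
- round_stand: Round wooden stand, 88 mm diameter; it does not move. Its cork floor is 24 mm above the origin and 76 mm across, within a rim 6 mm thick that stands 5 mm above the floor. Origin at the centre of its underside. Place of the round tin.
- long_tray: Low oblong wooden tray, 138 mm (x) by 90 mm (y); it does not move. Its cork floor is 8 mm above the origin and 126 mm (x) by 78 mm (y), within a rim 6 mm thick that stands 5 mm above the floor. Origin at the centre of its underside. Place of the long tin.
- menorah: Dark cast steel nine-branched menorah on a round foot of 96 mm diameter, 190 mm wide along its y, 157 mm high, loose. Origin at the centre of its underside. Bystander: leave alone.
- lighter: Grey plastic pocket lighter lying flat, 70 by 24 mm, 12 mm thick, loose; long along its x. Origin on the underside at the middle of the plastic part. Bystander: leave alone.
There are look-alikes about, which are no part of the job. There is more than one size of the square_tin; the job needs the smaller. Several things look just like the long_tray: the one meant starts nearest to the robot's base.

How it is judged:
On the way, in this order (a step that is already met when the one before it is completed fails the run):
1. the dreidel lies in the middle of the plate, let go (horizontal distance between dreidel and plate below 0.02 m and z of dreidel in the frame of plate between 0.014 and 0.022 m and linear speed of dreidel below 0.02 m/s and angular speed of dreidel below 0.3 rad/s and contact force between dreidel and the fingers below 0.05 N), for 0.2 s.
2. the square tin stands in the square stand, let go (horizontal distance between square_tin and square_stand below 0.013 m and z of square_tin in the frame of square_stand between 0.037 and 0.043 m and angle between square_tin's own z axis and vertical below 0.08 rad and linear speed of square_tin below 0.02 m/s and angular speed of square_tin below 0.3 rad/s and contact force between square_tin and the fingers below 0.05 N), for 0.2 s.
3. the round tin stands in the round stand, let go (horizontal distance between round_tin and round_stand below 0.01 m and z of round_tin in the frame of round_stand between 0.021 and 0.027 m and angle between round_tin's own z axis and vertical below 0.08 rad and linear speed of round_tin below 0.02 m/s and angular speed of round_tin below 0.3 rad/s and contact force between round_tin and the fingers below 0.05 N), for 0.2 s.
4. the long tin stands in the long tray, let go (horizontal distance between long_tin and long_tray below 0.016 m and z of long_tin in the frame of long_tray between 0.005 and 0.011 m and angle between long_tin's own z axis and vertical below 0.08 rad and linear speed of long_tin below 0.02 m/s and angular speed of long_tin below 0.3 rad/s and contact force between long_tin and the fingers below 0.05 N), for 0.2 s.
At the end, for the whole second after the job is handed in: Dreidel on the plate's floor within 20 mm of its middle; square, round and long tin upright (0.08 rad), flat on the floor (3 mm) within the rim of square stand, round stand and long tray (centres within 13, 10 and 16 mm); all released and at rest (all of step 1 and all of step 2 and all of step 3 and all of step 4); the robot touches nothing.
It fails at once if the menorah or the lighter is disturbed (moved more than 20 mm) (distance of any of menorah, lighter from where it was at the start of the episode above 0.02 m).
It fails at once if a tin is tipped over (angle between any of square_tin, round_tin, long_tin's own z axis and vertical above 0.6 rad).
It fails at once if something is dropped (falls free of the fingers faster than 0.7 m/s) ((contact force between dreidel and the fingers below 0.02 N and linear speed of dreidel above 0.7 m/s) or (contact force between square_tin and the fingers below 0.02 N and linear speed of square_tin above 0.7 m/s) or (contact force between round_tin and the fingers below 0.02 N and linear speed of round_tin above 0.7 m/s) or (contact force between long_tin and the fingers below 0.02 N and linear speed of long_tin above 0.7 m/s)).
It fails at once if two things are lifted together, one on the other (more than 20 mm) ((contact force between dreidel and square_tin above 0.02 N and height (world z) of square_tin above 0.108 m) or (contact force between square_tin and round_tin above 0.02 N and height (world z) of round_tin above 0.062 m) or (contact force between round_tin and long_tin above 0.02 N and height (world z) of long_tin above 0.02 m)).
It also fails if it takes over 128 s, if anything falls off the work surface, if the arm or the gripper's body presses on something with over 40 N, if the wrist force passes 120 N, or if a joint passes its speed limit or range.

## Working session

There is one attempt and no reset: what is moved stays moved. The work goes in short steps, Python scripts to look and compute and a tool call to move; the robot and the scene stay as the last step left them, time stands still between calls to the robot, and variables do not carry over. Pictures are saved under pics/ and viewed, and the job is handed in when it is done.

Besides the shell and the picture viewer there is one more tool, called after "Emit:" as name([rows], argument=value, ...), one row to a line, values as JSON. step_arm: Moves the arm, as the interface text tells. Its arguments: {"type":"object","properties":{"increments":{"type":"array","items":{"type":"array"}},"squeeze":{"type":"number"}},"required":["increments"]}

```bash
ls; mkdir -p pics
python3 - <<'E'
from rig import bot
import cv2
s=bot.sense();print(s)
for n in ["scene","side","wrist"]:
    c=bot.capture(n);cv2.imwrite(f"pics/{n}0.png",c["frame"][:,:,::-1]);print(n,c["K"],c["D"],c["R"],c["t"])
E
```

```text
pics
{'t': 0.0, 'joints': array([ 2.84601923e-01,  2.55743758e-01,  1.07030234e-01, -4.79150997e-04,
       -1.42391757e+00, -2.84612324e-01]), 'joint_vel': array([-9.85376655e-04, -7.46700724e-04, -7.94187575e-05, -1.11971570e-03,
        4.10852975e-05, -1.63978238e-03]), 'joint_efforts': array([-4.48901856e-04, -3.86631560e+01,  2.37934113e+01,  5.36471218e+00,
       -6.25866101e-03, -4.57470776e-06]), 'eef_pos': array([5.49507026e-01, 6.22130386e-05, 2.30407012e-01]), 'eef_rot': array([-9.47013143e-04,  4.04801027e-05,  9.99999550e-01, -3.01520364e-05]), 'force': array([-0.09665131, -0.35303394,  0.22210446]), 'ft_torque': array([-0.02545603,  0.0142475 ,  0.01941823]), 'grip_width': 0.08542834496494746}
scene [[493.93554246   0.         320.56977777]
 [  0.         493.93554246 236.56538058]
 [  0.           0.           1.        ]] [0.00801849 0.         0.         0.         0.        ] [[ 0.54948337  0.83536567  0.01523907]
 [ 0.6581383  -0.42152726 -0.62383391]
 [-0.51470574  0.35281577 -0.78140836]] [-0.21282028 -0.38687791  1.57115248]
side [[555.21461252   0.         315.31761641]
 [  0.         555.21461252 237.28200266]
 [  0.           0.           1.        ]] [-0.10945274  0.          0.          0.          0.        ] [[-0.71882075 -0.69519396 -0.00144477]
 [-0.44150186  0.45811004 -0.77149939]
 [ 0.53700357 -0.5539319  -0.63622843]] [0.308368   0.42598372 1.14029201]
wrist [[360.11815574   0.         315.99532071]
 [  0.         360.11815574 237.74010421]
 [  0.           0.           1.        ]] [-0.05096496  0.          0.          0.          0.        ] [[-9.99999404e-01  9.57260848e-04  5.24167921e-04]
 [ 1.06751671e-03  9.57814927e-01  2.87383761e-01]
 [-2.26954637e-04  2.87384149e-01 -9.57815379e-01]] [ 0.54917688 -0.03633706  0.37837488]
```

View pics/scene0.png

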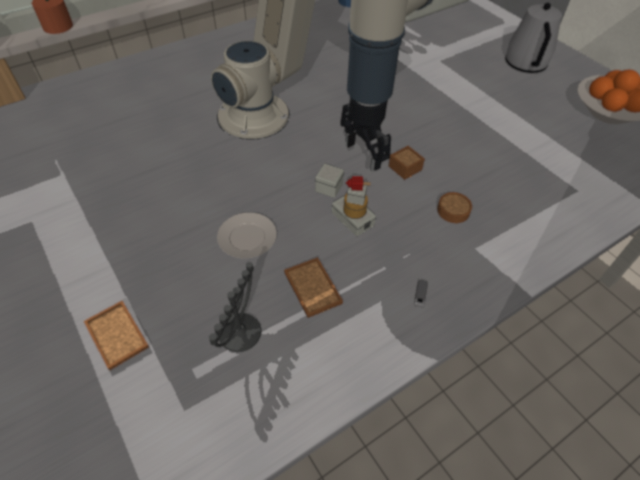

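View pics/side0.png

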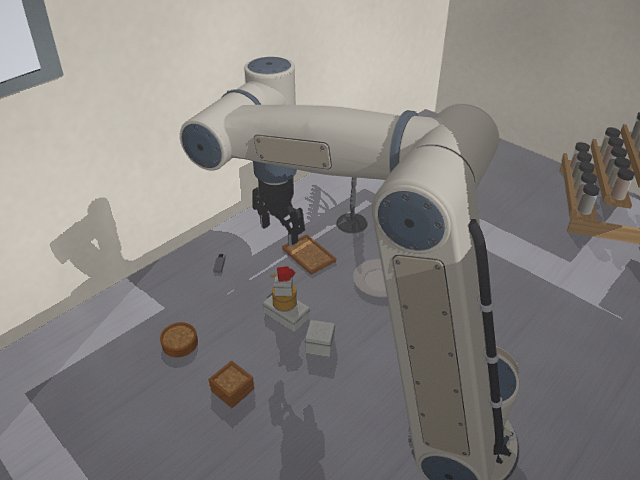

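View pics/wrist0.png

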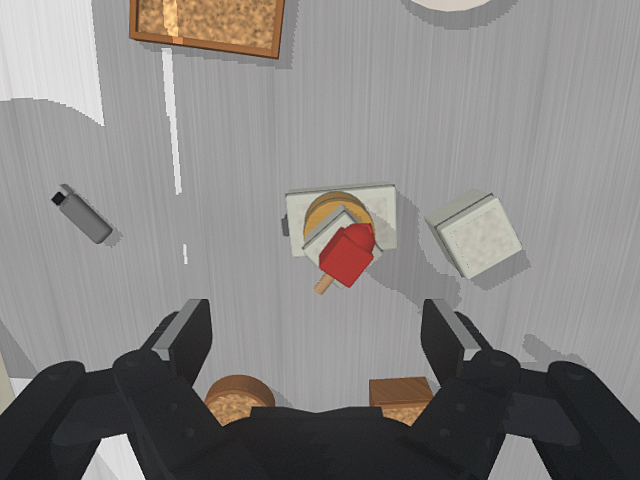

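```bash
cat > h.py <<'E'
import numpy as np, cv2
from rig import bot
from scipy.spatial.transform import Rotation as Ro
def ray(c,px):
    u=cv2.undistortPoints(np.array(px,float).reshape(-1,1,2),c["K"],c["D"]).reshape(-1,2)
    d=np.c_[u,np.ones(len(u))]@c["R"]; C=-c["R"].T@c["t"]; return C,d
def w(c,px,z):
    C,d=ray(c,px); return C+d*((z-C[2])/d[:,2])[:,None]
def proj(c,X):
    return cv2.projectPoints(np.array(X,float).reshape(-1,3),cv2.Rodrigues(c["R"])[0],c["t"],c["K"],c["D"])[0].reshape(-1,2)
def crop(c,x0,y0,x1,y1,s,name):
    cv2.imwrite(name,cv2.resize(c["frame"][y0:y1,x0:x1,::-1],None,fx=s,fy=s,interpolation=cv2.INTER_CUBIC))
def box(x,y,z,yaw,L,W,H=0):
    p=np.array([[a*L/2,b*W/2,0] for a,b in((1,1),(-1,1),(-1,-1),(1,-1))])
    return Ro.from_euler('z',yaw).apply(p)+[x,y,z]
def circ(x,y,z,r):
    a=np.linspace(0,2*np.pi,40); return np.c_[x+r*np.cos(a),y+r*np.sin(a),0*a+z]
def draw(c,polys,name,x0=0,y0=0,x1=640,y1=480,s=1):
    im=cv2.resize(c["frame"][y0:y1,x0:x1,::-1],None,fx=s,fy=s,interpolation=cv2.INTER_CUBIC)
    cols=[(0,255,0),(255,0,255),(255,255,0),(0,255,255),(255,0,0)]
    for i,p in enumerate(polys):
        q=(proj(c,p)-[x0,y0]+.5)*s-.5
        cv2.polylines(im,[np.round(q).astype(int)],True,cols[i%5],1)
    cv2.imwrite(name,im)
E
python3 - <<'E'
from h import *
import pickle
cs={n:bot.capture(n) for n in ("scene","side","wrist")}
pickle.dump(cs,open("c0.pkl","wb"))
crop(cs["wrist"],270,160,430,310,5,"pics/w_pile.png")
crop(cs["scene"],200,130,480,330,2.8,"pics/s_all.png") if 0 else crop(cs["scene"],270,140,480,320,3.5,"pics/s_all.png")
c=cs["scene"]
for n,p,z in [("tray1",(313,287),.01),("tray2",(116,335),.01),("plate",(246,238),.005),("sq",(406,160),.045),("rd",(454,205),.029),("lighter",(421,290),.01),("men",(240,332),.0),("bigsq",(330,174),.05),("long",(354,215),.042)]:
    print(n,w(c,[p],z).round(3))
E
```

```text
tray1 [[ 0.652 -0.195  0.01 ]]
tray2 [[ 0.524 -0.622  0.01 ]]
plate [[ 0.434 -0.257  0.005]]
sq [[0.458 0.239 0.045]]
rd [[0.648 0.249 0.029]]
lighter [[0.796 0.013 0.01 ]]
men [[ 0.658 -0.392 -0.   ]]
bigsq [[0.394 0.025 0.05 ]]
long [[ 0.543 -0.001  0.042]]
```

View pics/w_pile.png

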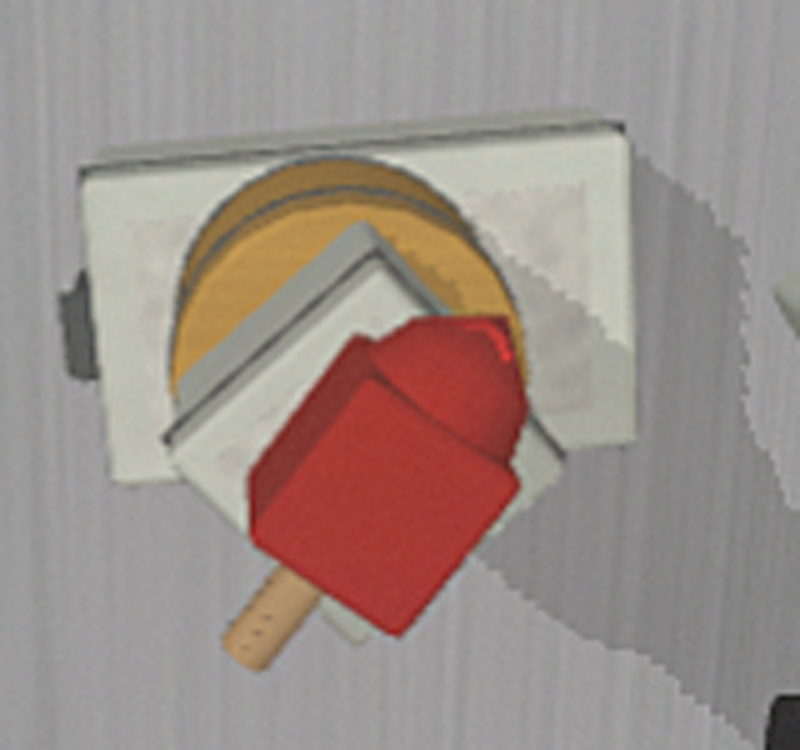

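View pics/s_all.png

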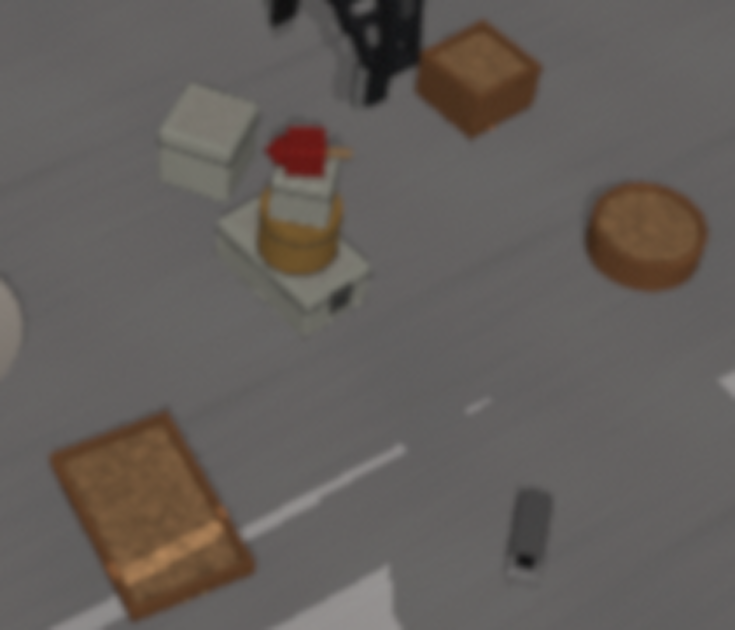

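Run:
```python
from h import *
import pickle
cs=pickle.load(open("c0.pkl","rb")); c=cs["wrist"]
def P(l): return [((a+.5)/5-.5+270,(b+.5)/5-.5+160) for a,b in l]
def rep(n,pts,z):
    X=w(c,P(pts),z); r=cv2.minAreaRect((X[:,:2]*1000).astype(np.float32)); print(n,X[:,:2].round(4).tolist(),r)
    e=X-np.roll(X,1,0); print(np.linalg.norm(e,axis=1).round(4),np.degrees(np.arctan2(e[:,1],e[:,0])).round(1))
rep("dre",[(372,378),(520,482),(400,637),(250,537)],.154)
rep("sq",[(375,252),(565,458),(360,642),(165,440)],.128)
rep("long",[(83,172),(628,128),(636,440),(112,482)],.042)
# round: visible top edge points
rep("rd",[(172,395),(270,240),(360,200),(525,320)],.088)
```

```text
dre [[0.5318, -0.0104], [0.5124, 0.0036], [0.5273, 0.0253], [0.5472, 0.0111]] ((529.5513305664062, 7.433804512023926), (26.49867820739746, 24.476306915283203), 54.463478088378906)
[0.0265 0.0239 0.0264 0.0245] [-125.6  144.2   55.6  -35.5]
sq [[0.5297, -0.0211], [0.5016, 0.0092], [0.5306, 0.038], [0.5592, 0.0064]] ((530.1279907226562, 8.448745727539062), (40.81324768066406, 42.69682312011719), 42.81669616699219)
[0.0403 0.0412 0.0408 0.0426] [-137.   132.8   44.9  -47.9]
long [[0.5772, -0.0175], [0.4765, -0.0257], [0.4712, 0.0349], [0.573, 0.0434]] ((524.6688842773438, 8.713150024414062), (102.12706756591797, 61.04351806640625), 4.781364440917969)
[0.0611 0.101  0.0608 0.1021] [ -86.1 -175.3   95.     4.8]
rd [[0.5595, 0.0118], [0.5434, -0.0143], [0.529, -0.0209], [0.5016, -0.001]] ((533.2981567382812, -6.978273391723633), (59.23825454711914, 25.294353485107422), 12.443938255310059)
[0.0592 0.0307 0.0158 0.0338] [  12.4 -121.6 -155.6  144. ]
```

```bash
cat > ov.py <<'E'
from h import *
import pickle
cs=pickle.load(open("c0.pkl","rb"))
D=(.5296,.0073,-125.5);S=(.5302,.0085,44);R=(.5305,.0095);L=(.5246,.0087,4.8)
r=np.radians
polys=[box(*D[:2],.154,r(D[2]),.028,.026),box(*S[:2],.128,r(S[2]),.042,.042),circ(*R,.088,.03),box(*L[:2],.042,r(L[2]),.104,.062),box(*L[:2],.0,r(L[2]),.104,.062)]
draw(cs["wrist"],polys,"pics/ov_w.png",270,160,430,310,5)
draw(cs["scene"],polys,"pics/ov_s.png",310,160,400,240,8)
draw(cs["side"],polys,"pics/ov_d.png",250,250,330,340,6)
E
python3 ov.py
python3 - <<'E'
import cv2,numpy as np
a=cv2.imread("pics/ov_s.png");b=cv2.imread("pics/ov_d.png")
a=cv2.resize(a,(440,391));b=cv2.resize(b,(348,391));cv2.imwrite("pics/ov_sd.png",np.hstack([a,b]))
E
```

```text
(no output)
```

View pics/ov_w.png

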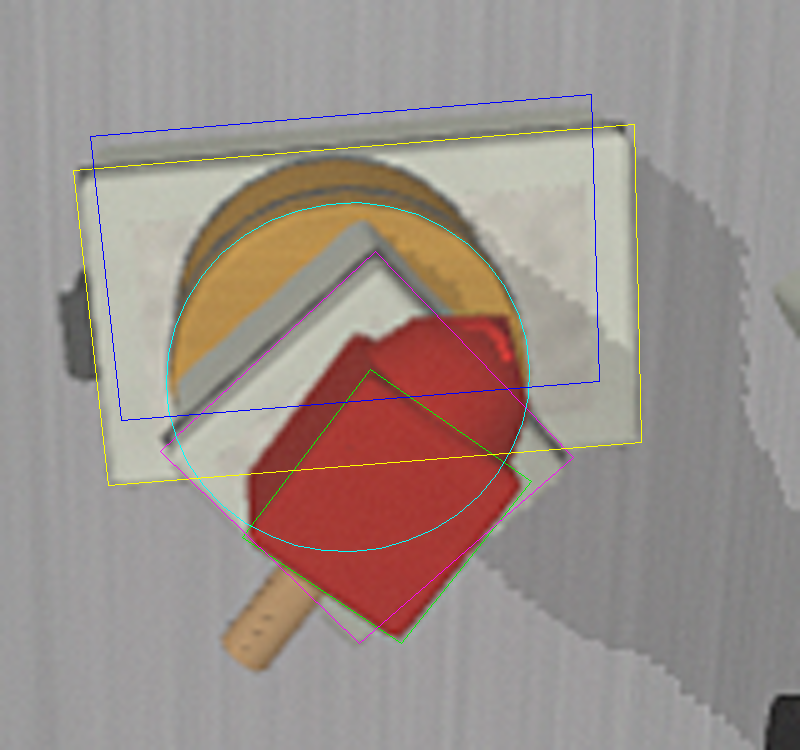

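View pics/ov_sd.png

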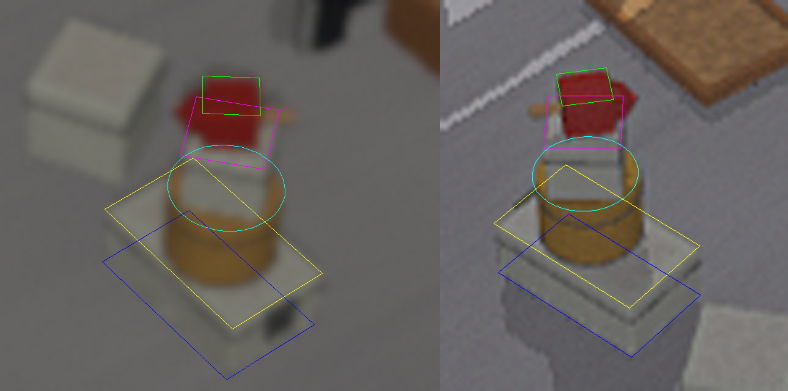

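Emit:
step_arm([
  [[0,0,7],[0.2,0.1,0.3],60],
  [[0,0,14],[0.4,0.2,0.6],60],
  [[0,0,21],[0.6,0.25,0.9],60],
  [[0,0,28],[0.82,0.3,1.2],60],
  [[0,0,35.5],[0.82,0.3,1.2],60],
  [[0,0,35.5],[0.82,0.3,1.2],60],
], squeeze=25)

```text
t: 0.8
eef_pos: [0.529, 0.0075, 0.2009]
eef_rot: [-0.0, 0.307, 0.952, -0.0]
force: [-0.3, 0.0, 0.0]
grip_width: 0.0597
```

```bash
cat >> h.py <<'E'
def st():
    s=bot.sense(); q=s["eef_rot"]; R=Ro.from_quat([q[1],q[2],q[3],q[0]]); m=R.as_matrix()
    print("t",round(s["t"],2),"pos",s["eef_pos"].round(4),"xyaw",np.degrees(np.arctan2(m[1,0],m[0,0])).round(2),"zax",m[:,2].round(4),"F",s["force"].round(2),"w",round(s["grip_width"]*1000,2),"j6",s["joints"][5].round(2))
    return s,R
def inc(p,yaw):
    s,R=st(); m=R.as_matrix()
    T=np.array([[np.cos(yaw:=np.radians(yaw)),np.sin(yaw),0],[np.sin(yaw),-np.cos(yaw),0],[0,0,-1]])
    print("turn",np.degrees((R.inv()*Ro.from_matrix(T)).as_rotvec()).round(2),"shift",(m.T@(np.array(p)-s["eef_pos"])/.025).round(3))
E
python3 - <<'E'
from h import *
import pickle
inc([.529,.0075,.131],144.5)
c=bot.capture("wrist");r=np.radians
D=(.529,.0075,-125.5)
draw(c,[box(*D[:2],.154,r(D[2]),.028,.026),box(.5302,.0085,.128,r(44),.042,.042),circ(.5305,.0095,.088,.03)],"pics/w1.png")
cs=pickle.load(open("c0.pkl","rb"));c=cs["scene"]
print("men tips",w(c,[(250,268),(214,338)],.15),"foot",w(c,[(240,332)],0))
E
```

```text
t 0.8 pos [0.529  0.0075 0.2009] xyaw 144.25 zax [-1.e-03 -2.e-04 -1.e+00] F [-0.31  0.02  0.04] w 59.74 j6 -0.93
turn [-0.04 -0.04 -0.25] shift [-3.000e-03  1.000e-03  2.796e+00]
men tips [[ 0.6179871  -0.32885807  0.15      ]
 [ 0.72202278 -0.46032422  0.15      ]] foot [[ 6.58067232e-01 -3.91659055e-01 -1.11022302e-16]]
```

View pics/w1.png

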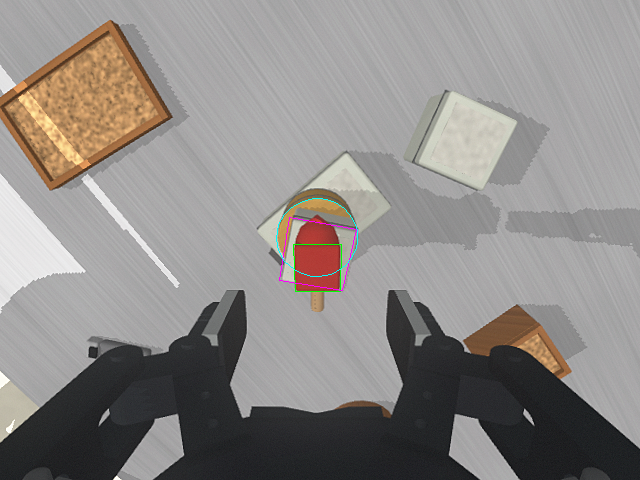

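Pile objects sit where predicted: the dreidel at (318,265), the small square tin under it, and the bigger look-alike at (465,140) on the counter. Next I descend on the dreidel.

Emit:
step_arm([
  [[0,0,0],[0,0,0.8],55],
  [[0,0,0],[0,0,1.6],50],
  [[0,0,0],[0,0,2.3],45],
  [[0,0,0],[0,0,2.78],45],
  [[0,0,0],[0,0,2.78],45],
  [[0,0,0],[0,0,2.78],45],
])

```text
t: 1.35
eef_pos: [0.5296, 0.0073, 0.1319]
eef_rot: [-0.0, 0.304, 0.953, -0.0]
force: [1.2, 0.2, 0.8]
grip_width: 0.0451
```

Run:
```python
from h import *
st()
for n,b in (("side",(250,240,330,320)),("wrist",(200,150,440,400))):
    c=bot.capture(n);s=7 if n=="side" else 2.4
    crop(c,*b,s,f"pics/a_{n}.png")
```

```text
t 1.35 pos [0.5296 0.0073 0.1319] xyaw 144.65 zax [-5.e-04 -6.e-04 -1.e+00] F [1.23 0.25 0.78] w 45.09 j6 -0.93
```

View pics/a_side.png

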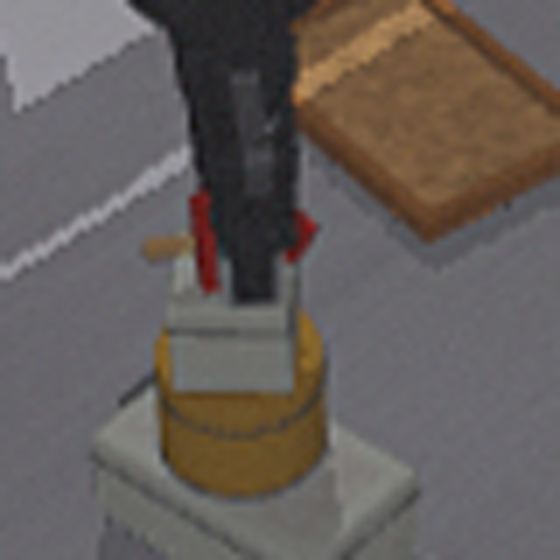

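View pics/a_wrist.png

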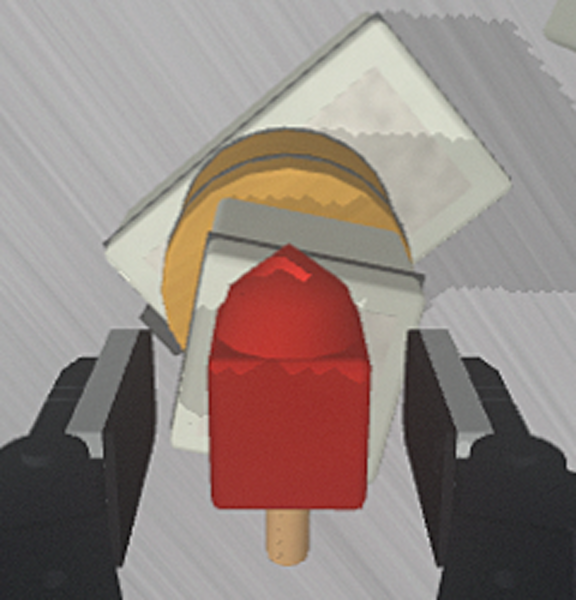

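Emit:
step_arm([
  [[0,0,0],[0.05,0,0],36],
  [[0,0,0],[0.05,0,0],30],
  [[0,0,0],[0.05,0,0],28],
  [[0,0,0],[0.05,0,0],25],
  [[0,0,0],[0.05,0,0],20],
  [[0,0,0],[0.05,0,0],20],
  [[0,0,0],[0.05,0,-0.05],20],
  [[0,0,0],[0.05,0,-0.2],20],
  [[0,0,0],[0.05,0,-0.4],20],
], squeeze=25)

```text
t: 2.2
eef_pos: [0.528, 0.0082, 0.1414]
eef_rot: [-0.001, 0.305, 0.952, -0.0]
force: [-0.5, -0.1, -0.8]
grip_width: 0.0255
```

Run:
```python
from h import *
st()
for n,b in (("side",(250,240,330,320)),("wrist",(200,150,440,400))):
    c=bot.capture(n);s=7 if n=="side" else 2.4
    crop(c,*b,s,f"pics/b_{n}.png")
```

```text
t 2.2 pos [0.528  0.0082 0.1414] xyaw 144.49 zax [-1.6e-03 -3.0e-04 -1.0e+00] F [-0.55 -0.06 -0.84] w 25.48 j6 -0.93
```

View pics/b_side.png

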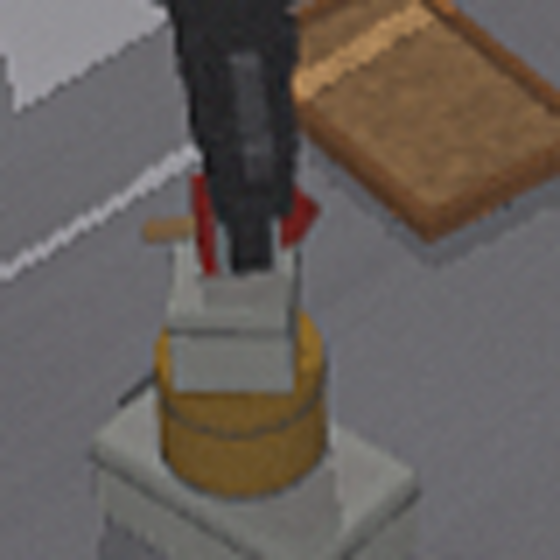

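View pics/b_wrist.png

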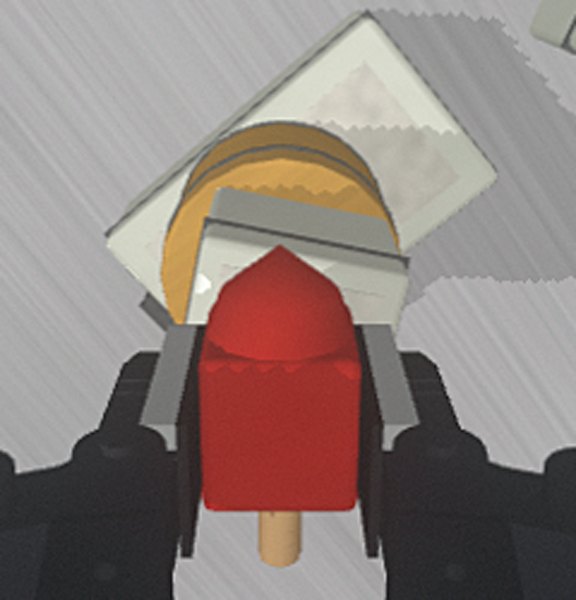

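Run:
```python
from h import *
inc([.434,-.24,.23],144.5)
```

```text
t 2.3 pos [0.529  0.0083 0.1427] xyaw 144.51 zax [ 1.4e-03  1.0e-04 -1.0e+00] F [-0.87  0.08  0.42] w 25.86 j6 -0.93
turn [0.05 0.06 0.01] shift [ -2.677 -10.289  -3.5  ]
```

Emit:
step_arm([
  [[0,0,0],[0,0,-1],20],
  [[0,0,0],[0,0,-2.2],20],
  [[0,0,0],[-0.2,-0.8,-3.2],20],
  [[0,0,0],[-0.5,-2,-3.5],20],
  [[0,0,0],[-0.9,-3.4,-3.5],20],
  [[0,0,0],[-1.3,-5,-3.5],20],
  [[0,0,0],[-1.7,-6.6,-3.5],20],
  [[0,0,0],[-2.1,-8.1,-3.5],20],
  [[0,0,0],[-2.5,-9.5,-3.5],20],
  [[0,0,0],[-2.68,-10.3,-3.5],20],
])

```text
t: 3.13
eef_pos: [0.432, -0.243, 0.2294]
eef_rot: [-0.0, 0.306, 0.952, -0.0]
force: [0.0, 0.5, -1.5]
grip_width: 0.0256
```

Emit:
step_arm([
  [[0,0,0],[0,0,0],20],
  [[0,0,0],[0,0,0],20],
  [[0,0,0],[0,0,0],20],
])

```text
t: 3.38
eef_pos: [0.4336, -0.24, 0.2292]
eef_rot: [-0.0, 0.305, 0.952, 0.0]
force: [0.5, 0.3, -0.6]
grip_width: 0.0253
```

Run:
```python
from h import *
st()
c=bot.capture("wrist"); import pickle; pickle.dump(c,open("c2.pkl","wb"))
draw(c,[circ(.434,-.257,.016,.075),circ(.434,-.257,.005,.045),box(.652,-.195,.013,np.radians(0),.138,.09)],"pics/w2.png")
draw(bot.capture("scene"),[circ(.434,-.257,.016,.075),circ(.434,-.257,.005,.045)],"pics/s2.png",150,150,350,350,2.5)
```

```text
t 3.38 pos [ 0.4336 -0.24    0.2292] xyaw 144.48 zax [ 1.e-04  3.e-04 -1.e+00] F [ 0.46  0.33 -0.62] w 25.32 j6 -0.43
```

View pics/w2.png

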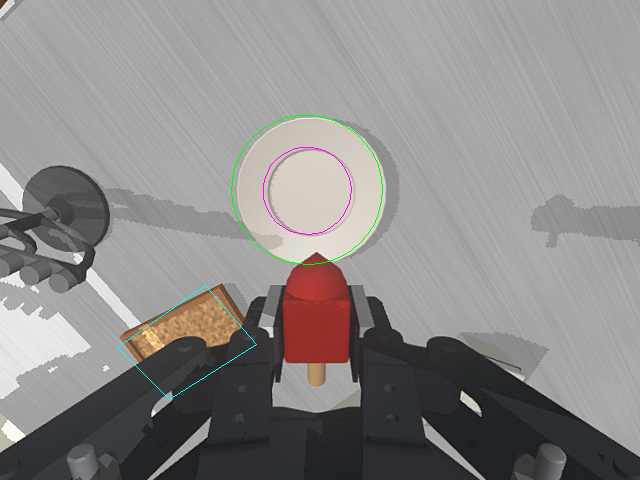

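View pics/s2.png

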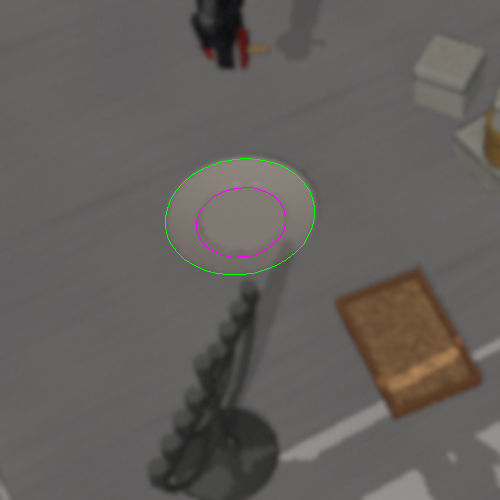

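Run:
```python
from h import *
inc([.433,-.256,.04],144.5)
inc([.433,-.256,.009],144.5)
```

```text
t 3.48 pos [ 0.4339 -0.2395  0.2292] xyaw 144.57 zax [ 0.e+00  2.e-04 -1.e+00] F [-0.38  0.18 -0.16] w 25.51 j6 -0.43
turn [ 0.01 -0.01  0.07] shift [-0.355 -0.559  7.569]
t 3.48 pos [ 0.4339 -0.2395  0.2292] xyaw 144.57 zax [ 0.e+00  2.e-04 -1.e+00] F [-0.38  0.18 -0.16] w 25.51 j6 -0.43
turn [ 0.01 -0.01  0.07] shift [-0.355 -0.559  8.809]
```

Emit:
step_arm([
  [[0,0,0],[-0.15,-0.3,1.2],20],
  [[0,0,0],[-0.35,-0.56,2.6],20],
  [[0,0,0],[-0.35,-0.56,4],20],
  [[0,0,0],[-0.35,-0.56,5.4],20],
  [[0,0,0],[-0.35,-0.56,6.6],20],
  [[0,0,0],[-0.35,-0.56,7.4],20],
  [[0,0,0],[-0.35,-0.56,8],20],
  [[0,0,0],[-0.35,-0.56,8.4],20],
  [[0,0,0],[-0.35,-0.56,8.6],20],
  [[0,0,0],[-0.35,-0.56,8.6],20],
])

```text
t: 4.32
eef_pos: [0.4322, -0.2559, 0.0133]
eef_rot: [-0.001, 0.304, 0.953, -0.0]
force: [-0.8, -0.2, 0.4]
grip_width: 0.0257
```

Run:
```python
from h import *
inc([.433,-.256,.009],144.5)
c=bot.capture("wrist")
draw(c,[circ(.433,-.256,.016,.075),circ(.433,-.256,.005,.045)],"pics/w3.png",100,60,540,420,1.8)
c=bot.capture("scene"); crop(c,190,190,310,290,6,"pics/s3.png")
```

```text
t 4.32 pos [ 0.4322 -0.2559  0.0133] xyaw 144.57 zax [-2.e-03  6.e-04 -1.e+00] F [-0.77 -0.18  0.43] w 25.65 j6 -0.4
turn [-0.04 -0.12  0.07] shift [-0.029  0.014  0.173]
```

View pics/w3.png

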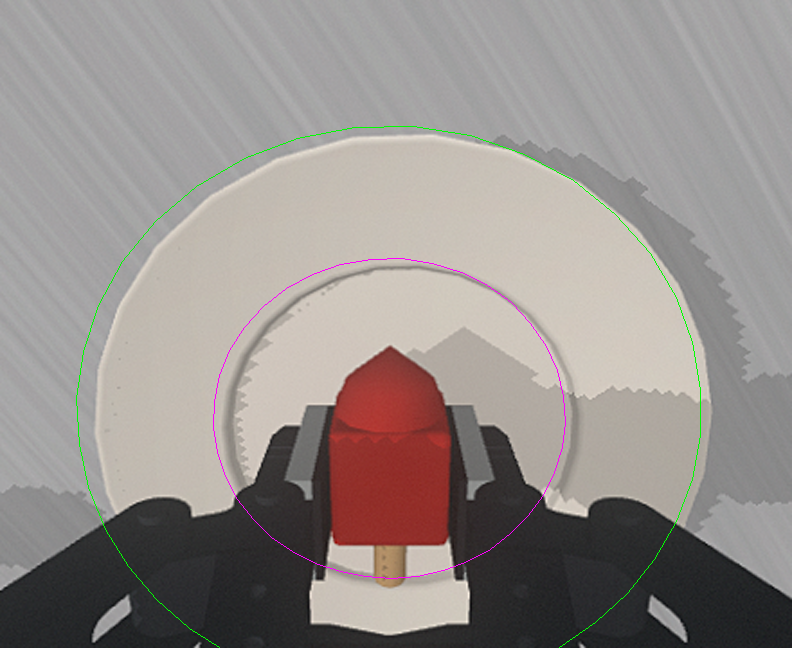

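View pics/s3.png

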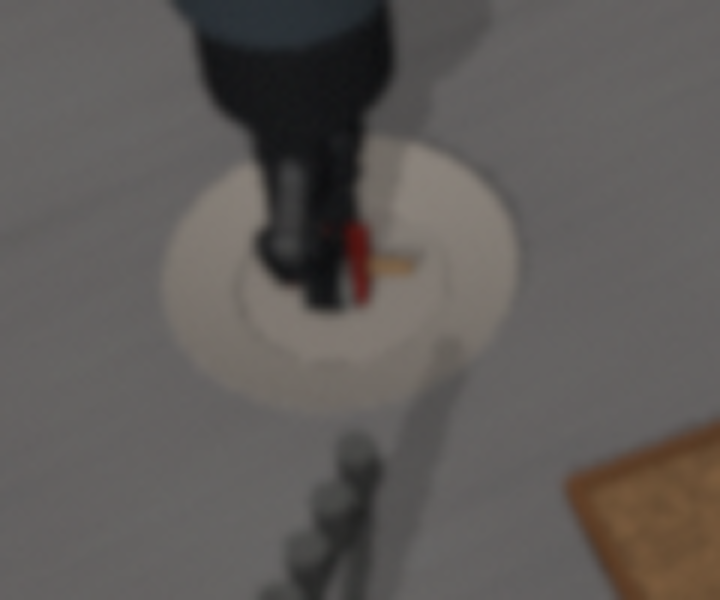

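Emit:
step_arm([
  [[0,0,0],[0.12,0.06,0],20],
  [[0,0,0],[0.12,0.06,0.06],20],
  [[0,0,0],[0.12,0.06,0.12],20],
  [[0,0,0],[0.12,0.06,0.16],20],
  [[0,0,0],[0.12,0.06,0.17],20],
])

```text
t: 4.83
eef_pos: [0.4309, -0.2538, 0.01]
eef_rot: [0.0, 0.305, 0.952, 0.0]
force: [0.1, -0.6, -0.0]
grip_width: 0.0256
```

Run:
```python
from h import *
st()
```

```text
t 4.83 pos [ 0.4309 -0.2538  0.01  ] xyaw 144.5 zax [ 1.e-04  0.e+00 -1.e+00] F [ 0.14 -0.6  -0.02] w 25.56 j6 -0.4
```

Still about 1 mm up; I'll inch down watching the force.

Emit:
step_arm([
  [[0,0,0],[0,0,0.03],20],
  [[0,0,0],[0,0,0.05],20],
  [[0,0,0],[0,0,0.05],20],
])

```text
t: 5.08
eef_pos: [0.431, -0.2539, 0.0095]
eef_rot: [0.0, 0.305, 0.952, -0.0]
force: [-2.3, 2.3, 5.5]
grip_width: 0.0256
```

Run:
```python
from h import *
st()
c=bot.capture("wrist")
crop(c,220,180,420,330,4,"pics/w4.png")
c=bot.capture("side"); crop(c,330,230,450,320,6,"pics/d4.png")
```

```text
t 5.08 pos [ 0.431  -0.2539  0.0095] xyaw 144.51 zax [ 2.e-04 -3.e-04 -1.e+00] F [-2.33  2.31  5.47] w 25.62 j6 -0.4
```

View pics/w4.png

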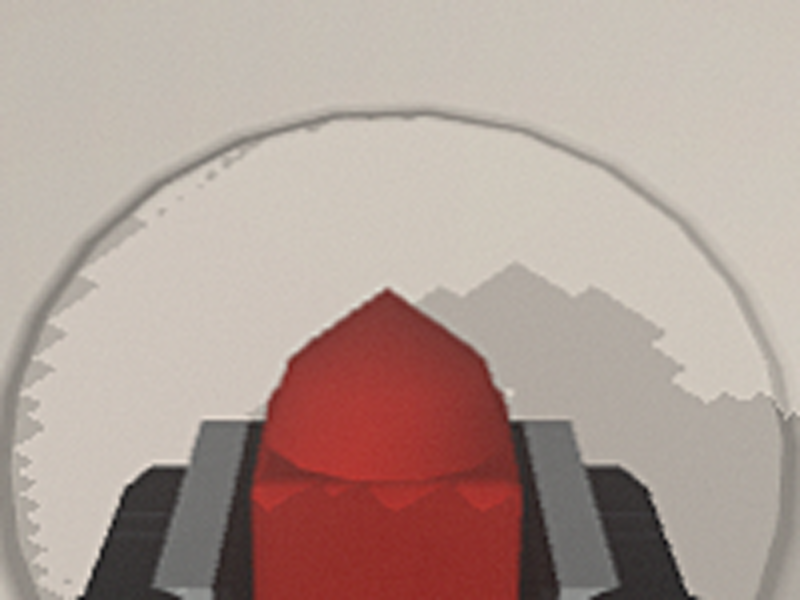

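View pics/d4.png

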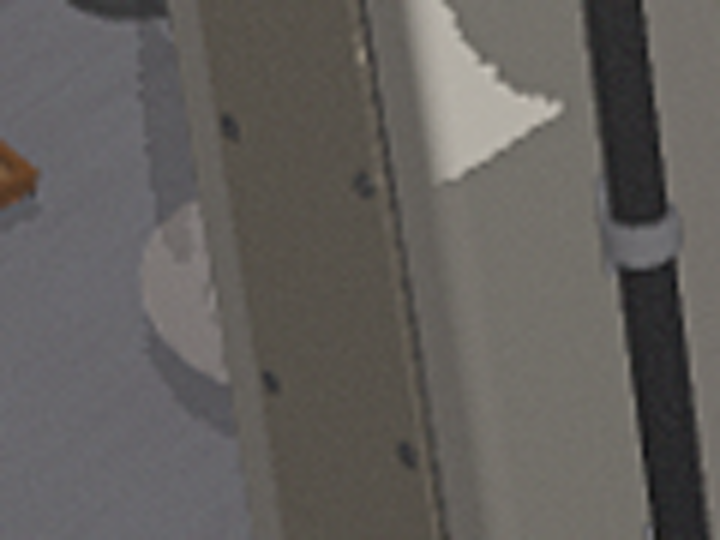

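Emit:
step_arm([
  [[0,0,0],[0,0,0],28],
  [[0,0,0],[0,0,0],34],
  [[0,0,0],[0,0,-0.05],44],
  [[0,0,0],[0,0,-0.05],44],
  [[0,0,0],[0,0,-0.5],44],
  [[0,0,0],[0,0,-1.5],44],
  [[0,0,0],[0,0,-3],50],
  [[0,0,0],[0,0,-4.5],60],
  [[0,0,0],[0,0,-6],60],
  [[0,0,0],[0,0,-7.4],60],
])

```text
t: 6.02
eef_pos: [0.4307, -0.2539, 0.1961]
eef_rot: [0.0, 0.305, 0.952, -0.0]
force: [0.6, -1.2, 0.1]
grip_width: 0.0602
```

Run:
```python
from h import *
inc([.529,.0085,.2],136)
c=bot.capture("wrist")
draw(c,[],"pics/w5.png")
c=bot.capture("scene"); crop(c,190,190,310,290,6,"pics/s5.png")
```

```text
t 6.02 pos [ 0.4307 -0.2539  0.1961] xyaw 144.5 zax [ 9.e-04 -4.e-04 -1.e+00] F [ 0.65 -1.22  0.1 ] w 60.17 j6 -0.4
turn [0.01 0.05 8.5 ] shift [ 2.893 10.827 -0.157]
```

View pics/w5.png

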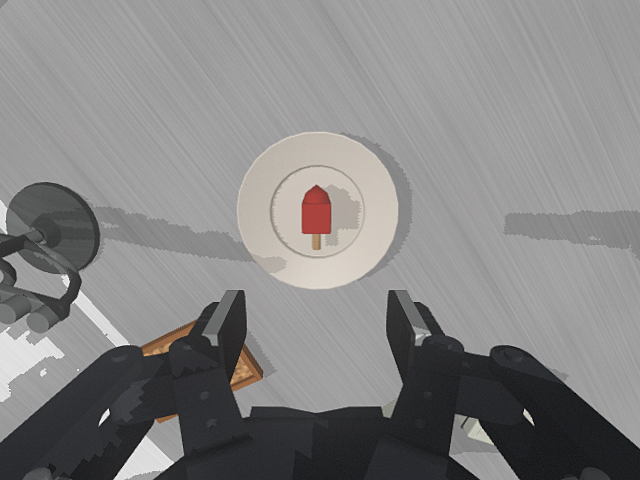

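View pics/s5.png

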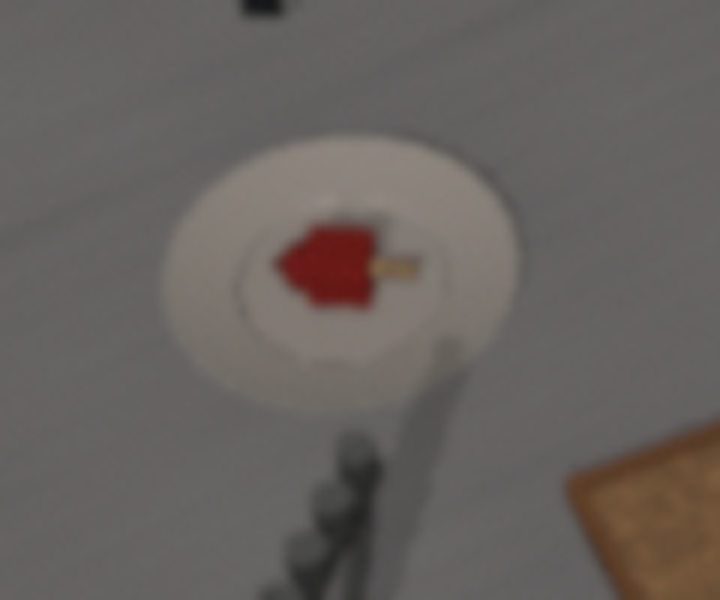

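The dreidel lies centred on the plate, in the wrist picture at (317,216) with the plate centre at (318,211). Back to the pile.

Emit:
step_arm([
  [[0,0,0],[0.2,0.8,-0.15],70],
  [[0,0,2],[0.5,2,-0.15],70],
  [[0,0,4],[0.9,3.5,-0.15],70],
  [[0,0,6],[1.3,5.1,-0.15],70],
  [[0,0,8],[1.7,6.7,-0.15],70],
  [[0,0,10],[2.2,8.3,-0.15],70],
  [[0,0,10],[2.6,9.7,-0.15],70],
  [[0,0,10],[2.9,10.83,-0.15],70],
  [[0,0,10],[2.9,10.83,-0.15],70],
  [[0,0,10],[2.9,10.83,-0.15],70],
])

```text
t: 6.95
eef_pos: [0.5293, 0.0101, 0.1968]
eef_rot: [-0.0, 0.386, 0.923, -0.0]
force: [-1.0, -0.5, 0.6]
grip_width: 0.0704
```

Run:
```python
from h import *
st()
c=bot.capture("wrist");import pickle; pickle.dump(c,open("c6.pkl","wb"))
draw(c,[],"pics/w6f.png")
draw(c,[box(.5302,.0085,.128,np.radians(44),.042,.042),circ(.5305,.0095,.088,.03)],"pics/w6.png",240,150,400,310,5)
```

```text
t 6.95 pos [0.5293 0.0101 0.1968] xyaw 134.65 zax [-1.e-03 -2.e-04 -1.e+00] F [-0.96 -0.5   0.62] w 70.36 j6 -1.11
```

View pics/w6.png

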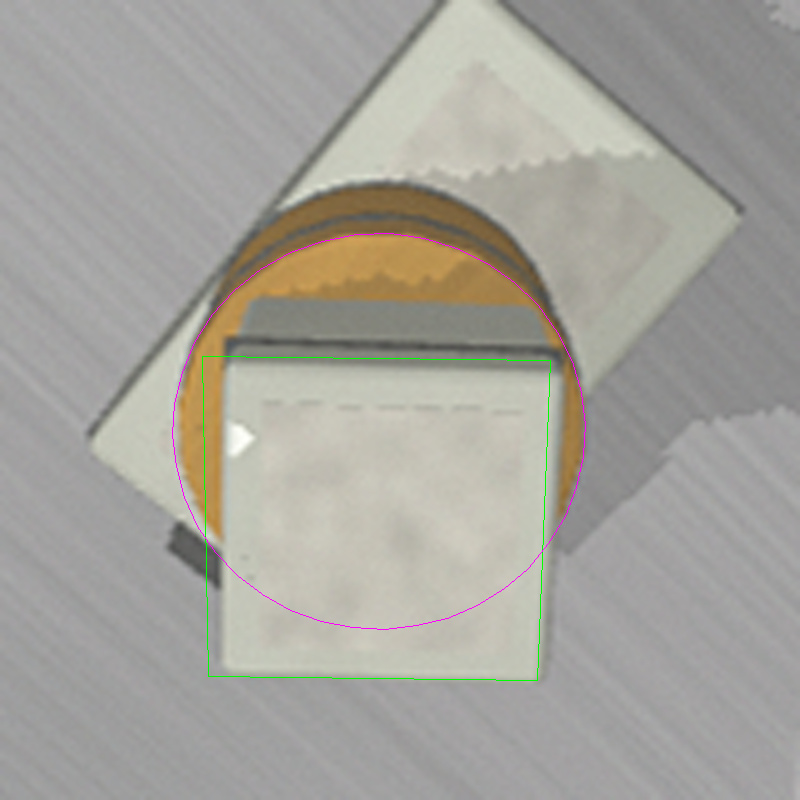

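View pics/w6f.png

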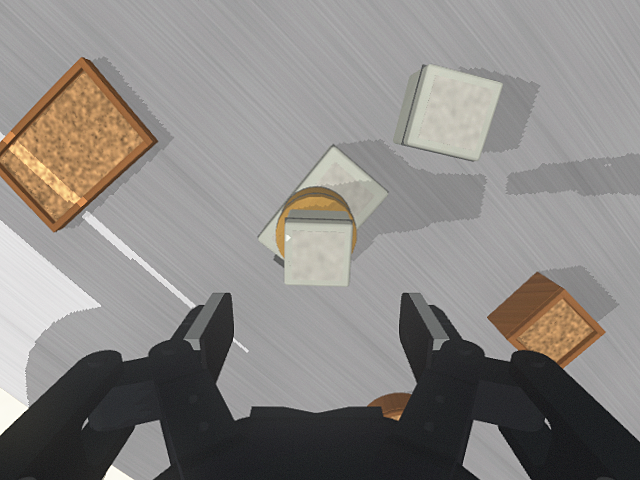

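Run:
```python
from h import *
inc([.5285,.0087,.098],133.3)
```

```text
t 7.0 pos [0.529  0.0091 0.197 ] xyaw 134.57 zax [-9.e-04 -3.e-04 -1.e+00] F [-0.42 -0.7   0.52] w 70.26 j6 -1.11
turn [-0.05 -0.02  1.27] shift [ 1.00e-03 -2.10e-02  3.96e+00]
```

Emit:
step_arm([
  [[0,0,1.3],[0,-0.02,0.8],66],
  [[0,0,1.3],[0,-0.02,1.8],62],
  [[0,0,1.3],[0,-0.02,2.7],60],
  [[0,0,1.3],[0,-0.02,3.4],60],
  [[0,0,1.3],[0,-0.02,3.8],60],
  [[0,0,1.3],[0,-0.02,3.94],60],
  [[0,0,1.3],[0,-0.02,3.94],60],
  [[0,0,1.3],[0,-0.02,3.94],60],
])

```text
t: 7.67
eef_pos: [0.5294, 0.008, 0.1001]
eef_rot: [0.001, 0.397, 0.918, 0.0]
force: [-0.1, 0.0, 0.3]
grip_width: 0.0599
```

Run:
```python
from h import *
st()
for n,b in (("side",(250,240,330,320)),("wrist",(200,150,440,400))):
    c=bot.capture(n);s=7 if n=="side" else 2.4
    crop(c,*b,s,f"pics/c_{n}.png")
```

```text
t 7.67 pos [0.5294 0.008  0.1001] xyaw 133.18 zax [ 0.0017  0.     -1.    ] F [-0.1   0.02  0.26] w 59.9 j6 -1.13
```

View pics/c_side.png

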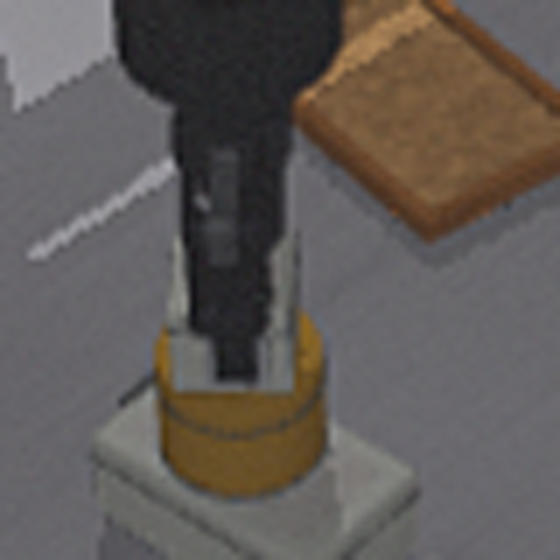

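View pics/c_wrist.png

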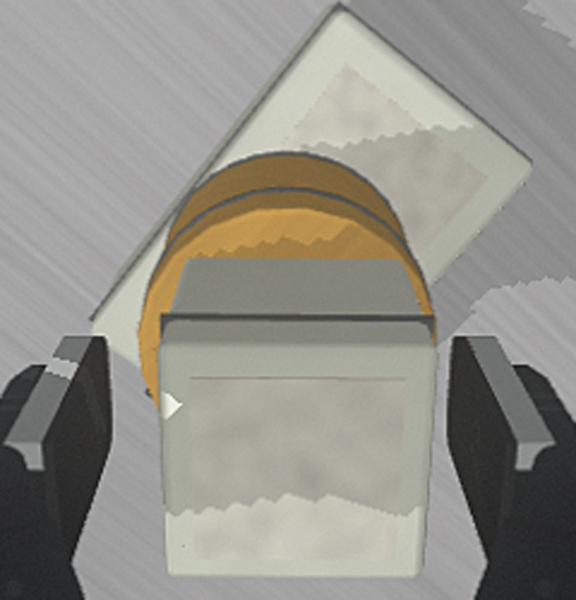

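Emit:
step_arm([
  [[0,0,0],[0.06,0,0],55],
  [[0,0,0],[0.11,0,0],50],
  [[0,0,0],[0.11,0,0],47],
  [[0,0,0],[0.11,0,0],44],
  [[0,0,0],[0.11,0,0],41],
  [[0,0,0],[0.11,0,0],36],
  [[0,0,0],[0.11,0,0],36],
  [[0,0,0],[0.11,0,-0.05],36],
  [[0,0,0],[0.11,0,-0.2],36],
  [[0,0,0],[0.11,0,-0.4],36],
], squeeze=30)

```text
t: 8.6
eef_pos: [0.5263, 0.0103, 0.1086]
eef_rot: [-0.001, 0.397, 0.918, -0.0]
force: [0.5, -0.7, -0.7]
grip_width: 0.0417
```

Run:
```python
from h import *
inc([.458,.239,.18],133)
for n,b in (("side",(250,240,330,320)),("wrist",(200,150,440,400))):
    c=bot.capture(n);s=7 if n=="side" else 2.4
    crop(c,*b,s,f"pics/d_{n}.png")
```

```text
t 8.6 pos [0.5263 0.0103 0.1086] xyaw 133.19 zax [-1.7e-03 -3.0e-04 -1.0e+00] F [ 0.46 -0.7  -0.68] w 41.7 j6 -1.13
turn [-0.08 -0.05  0.19] shift [ 8.543  4.266 -2.852]
```

View pics/d_side.png

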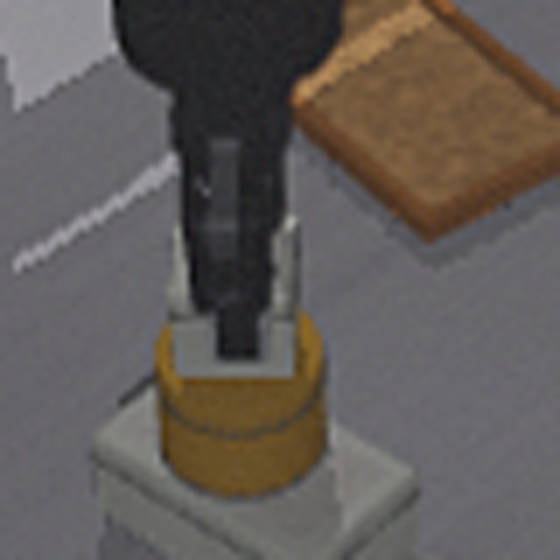

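View pics/d_wrist.png

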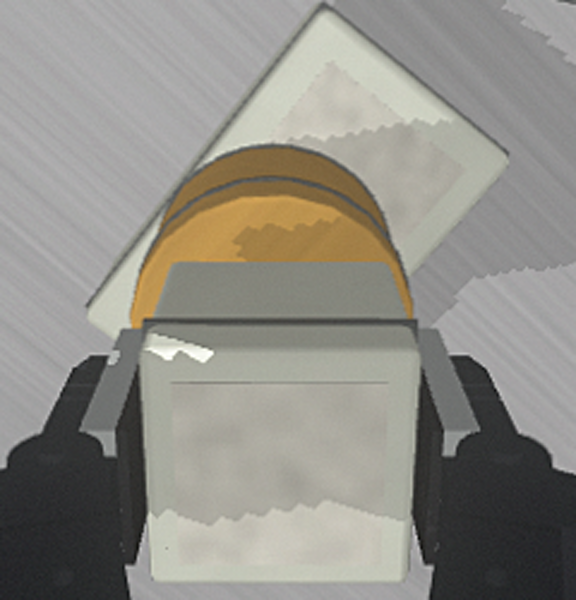

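Run:
```python
from h import *
import pickle
c=pickle.load(open("c0.pkl","rb"))["scene"]
X=w(c,[((a+.5)/3.5-.5+270,(b+.5)/3.5-.5+140) for a,b in [(483,20),(540,68),(476,107),(419,58)]],.045);print(X.round(4),X.mean(0))
e=X-np.roll(X,1,0);print(np.linalg.norm(e,axis=1),np.degrees(np.arctan2(e[:,1],e[:,0])))
draw(c,[box(*X.mean(0)[:2],.045,np.radians(0),.07,.07)],"pics/x.png",380,130,440,190,8)
```

```text
[[0.4125 0.2829 0.045 ]
 [0.4819 0.2845 0.045 ]
 [0.4892 0.2123 0.045 ]
 [0.4204 0.2096 0.045 ]] [0.45100279 0.24732324 0.045     ]
[0.07366462 0.06948526 0.07257105 0.0687853 ] [  96.19836701    1.3578304   -84.28917954 -177.7756974 ]
```

Emit:
step_arm([
  [[0,0,0],[0,0,-1],36],
  [[0,0,0],[0,0,-2.2],36],
  [[0,0,0],[0.4,0.2,-2.85],36],
  [[0,0,0],[1.4,0.7,-2.85],36],
  [[0,0,0],[2.6,1.3,-2.85],36],
  [[0,0,0],[4,2,-2.85],36],
  [[0,0,0],[5.2,2.6,-2.85],36],
  [[0,0,0],[6.2,3.1,-2.85],36],
  [[0,0,0],[6.8,3.4,-2.85],36],
  [[0,0,0],[6.8,3.4,-2.85],36],
])

```text
t: 9.53
eef_pos: [0.4716, 0.1953, 0.1802]
eef_rot: [-0.0, 0.396, 0.918, 0.0]
force: [-0.7, 0.1, -1.5]
grip_width: 0.0416
```

Run:
```python
from h import *
st()
c=bot.capture("wrist");import pickle; pickle.dump(c,open("c7.pkl","wb"))
draw(c,[],"pics/w7.png")
```

```text
t 9.53 pos [0.4716 0.1953 0.1802] xyaw 133.39 zax [-2.e-04  8.e-04 -1.e+00] F [-0.73  0.06 -1.55] w 41.6 j6 -1.51
```

View pics/w7.png

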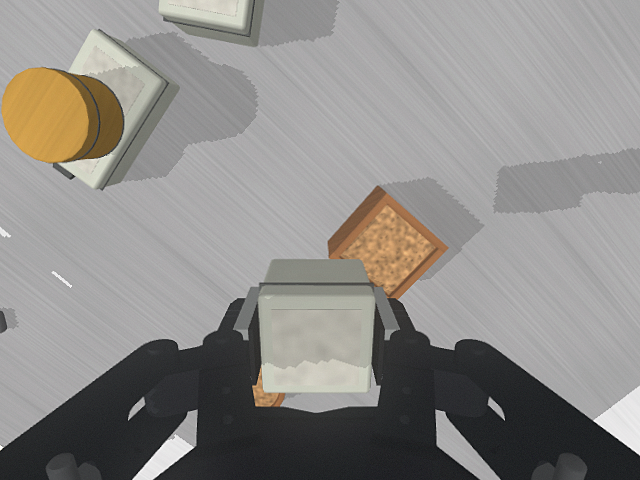

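View pics/x.png

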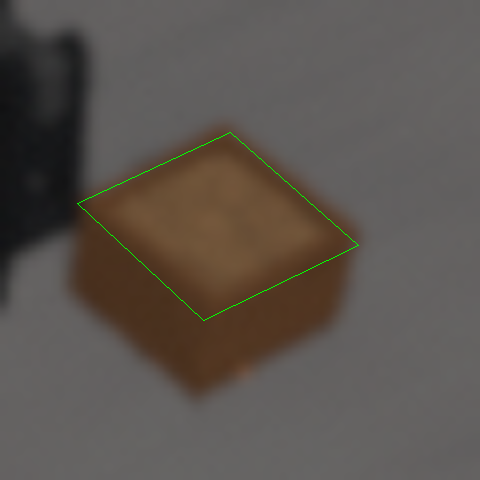

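Run:
```python
from h import *
import pickle
c=pickle.load(open("c7.pkl","rb"))
crop(c,310,170,470,310,5,"pics/x7.png")
```

```text
(no output)
```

View pics/x7.png

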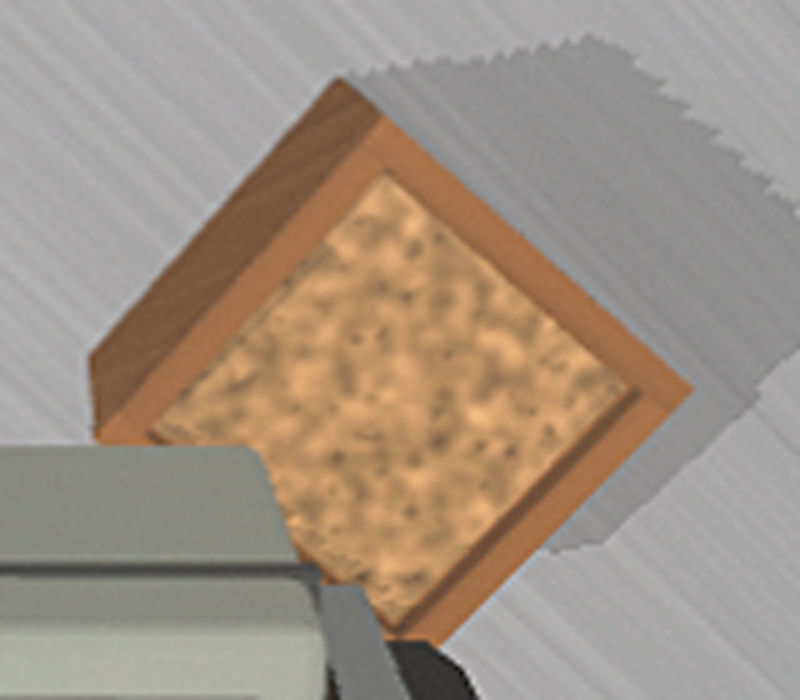

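Run:
```python
from h import *
import pickle
c=pickle.load(open("c7.pkl","rb"))
X=w(c,[((a+.5)/5-.5+310,(b+.5)/5-.5+170) for a,b in [(382,118),(692,388),(97,437)]],.045);print(X.round(4),"c",(X[1]+X[2])/2)
for i,j in((0,1),(0,2)):
    e=X[j]-X[i];print(np.linalg.norm(e),np.degrees(np.arctan2(e[1],e[0])))
```

```text
[[0.4151 0.2156 0.045 ]
 [0.4106 0.2848 0.045 ]
 [0.4834 0.2199 0.045 ]] c [0.44700269 0.25232584 0.045     ]
0.06928722709605613 93.67488235407872
0.06842121493047033 3.5584828594995916
```

Run:
```python
from h import *
inc([.447,.252,.11],183.6)
```

```text
t 9.58 pos [0.4719 0.1938 0.1802] xyaw 133.35 zax [-2.e-04  1.e-04 -1.e+00] F [ 0.13 -0.38 -0.72] w 41.86 j6 -1.51
turn [ 0.000e+00 -1.000e-02 -5.025e+01] shift [2.376 0.872 2.807]
```

Emit:
step_arm([
  [[0,0,-6],[0.4,0.2,0],36],
  [[0,0,-12],[0.8,0.4,0],36],
  [[0,0,-18],[1.3,0.5,0],36],
  [[0,0,-24],[1.8,0.7,0],36],
  [[0,0,-30],[2.2,0.8,0.4],36],
  [[0,0,-36],[2.38,0.87,1],36],
  [[0,0,-42],[2.38,0.87,1.6],36],
  [[0,0,-48],[2.38,0.87,2.2],36],
  [[0,0,-50.3],[2.38,0.87,2.8],36],
  [[0,0,-50.3],[2.38,0.87,2.8],36],
])

```text
t: 10.42
eef_pos: [0.4461, 0.2487, 0.1073]
eef_rot: [-0.002, -0.03, 1.0, -0.002]
force: [-0.4, -0.6, -1.1]
grip_width: 0.0413
```

Run:
```python
from h import *
inc([.447,.252,.0522],183.6)
c=bot.capture("wrist");import pickle; pickle.dump(c,open("c8.pkl","wb"))
draw(c,[box(.447,.252,.045,np.radians(3.6),.07,.07)],"pics/w8.png")
draw(bot.capture("side"),[box(.447,.252,.045,np.radians(3.6),.07,.07)],"pics/d8.png",180,320,280,420,6)
```

```text
t 10.42 pos [0.4461 0.2487 0.1073] xyaw -176.51 zax [-0.0048 -0.0035 -1.    ] F [-0.39 -0.61 -1.12] w 41.35 j6 -0.75
turn [-0.18 -0.29 -0.11] shift [-0.054  0.136  2.204]
```

View pics/w8.png

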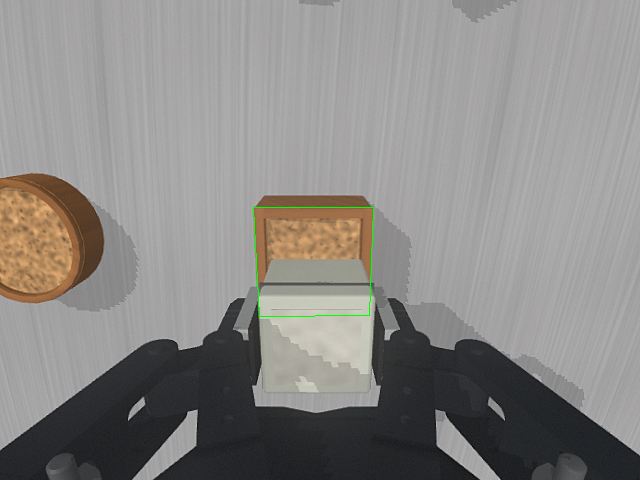

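View pics/d8.png

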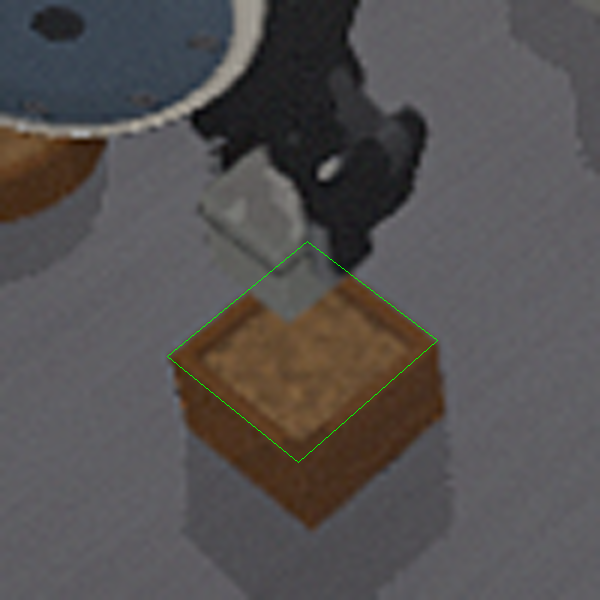

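Emit:
step_arm([
  [[0,0,0],[0,0,0],36],
  [[0,0,0],[0,0,0],36],
])

```text
t: 10.68
eef_pos: [0.4484, 0.251, 0.1115]
eef_rot: [0.001, -0.03, 1.0, 0.001]
force: [0.3, 0.5, -1.5]
grip_width: 0.0417
```

Run:
```python
from h import *
inc([.447,.252,.0522],183.6)
```

```text
t 10.68 pos [0.4484 0.251  0.1115] xyaw -176.57 zax [ 0.0018  0.0013 -1.    ] F [ 0.29  0.54 -1.49] w 41.71 j6 -0.76
turn [ 0.07  0.11 -0.17] shift [0.056 0.041 2.372]
```

Emit:
step_arm([
  [[0,0,0],[0.03,0.03,0.5],36],
  [[0,0,0],[0.03,0.03,1],36],
  [[0,0,0],[0.03,0.03,1.4],36],
  [[0,0,0],[0.03,0.03,1.8],36],
  [[0,0,0],[0.03,0.03,2.0],36],
  [[0,0,0],[0.03,0.03,2.1],36],
  [[0,0,0],[0.03,0.03,2.1],36],
  [[0,0,0],[0.03,0.03,2.1],36],
])

```text
t: 11.35
eef_pos: [0.4471, 0.2516, 0.0581]
eef_rot: [0.0, -0.031, 1.0, 0.0]
force: [0.6, -0.2, -0.4]
grip_width: 0.0416
```

Run:
```python
from h import *
inc([.447,.252,.0522],183.6)
c=bot.capture("wrist")
draw(c,[box(.447,.252,.045,np.radians(3.6),.07,.07),box(.447,.252,.045,np.radians(3.6),.058,.058)],"pics/w9.png",180,140,460,420,2.1)
draw(bot.capture("side"),[],"pics/d9.png",180,320,280,420,6)
```

```text
t 11.35 pos [0.4471 0.2516 0.0581] xyaw -176.49 zax [ 6.e-04  2.e-04 -1.e+00] F [ 0.63 -0.16 -0.41] w 41.6 j6 -0.76
turn [ 0.01  0.03 -0.09] shift [0.004 0.015 0.238]
```

View pics/w9.png

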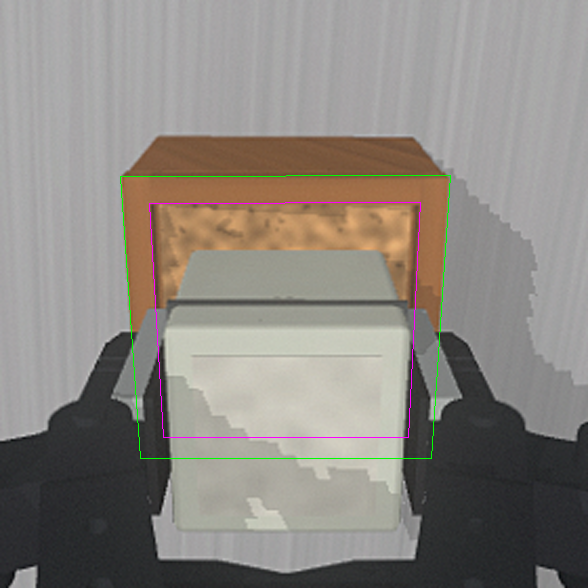

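View pics/d9.png

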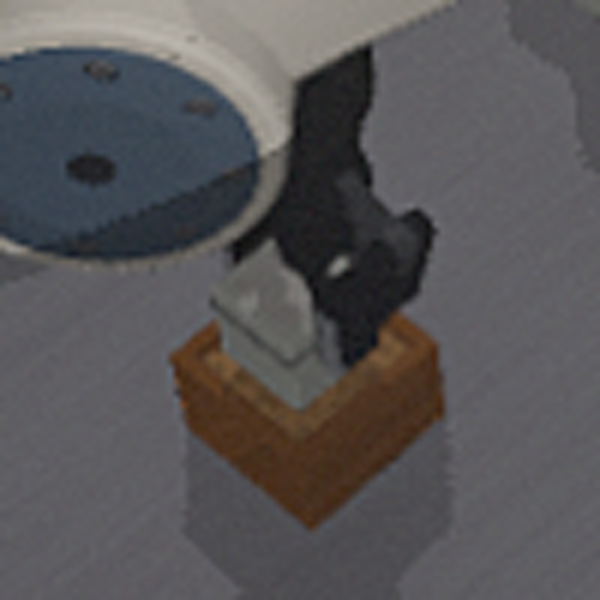

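Run:
```python
from h import *
c=bot.capture("wrist")
X=w(c,[((a+.5)/2.1-.5+180,(b+.5)/2.1-.5+140) for a,b in [(286,302),(286,530),(166,318),(408,318)]],.086);print(X.round(4),(X[0]+X[1])/2)
```

```text
[[0.4482 0.2281 0.086 ]
 [0.4455 0.2736 0.086 ]
 [0.4679 0.2322 0.086 ]
 [0.4279 0.2298 0.086 ]] [0.44685129 0.2508517  0.086     ]
```

Emit:
step_arm([
  [[0,0,0],[0,0.03,0.08],36],
  [[0,0,0],[0,0.03,0.14],36],
  [[0,0,0],[0,0.03,0.18],36],
  [[0,0,0],[0,0.03,0.2],36],
  [[0,0,0],[0,0.03,0.2],36],
])

```text
t: 11.92
eef_pos: [0.4466, 0.2521, 0.0526]
eef_rot: [-0.0, -0.031, 1.0, -0.0]
force: [0.7, -0.0, -1.4]
grip_width: 0.0414
```

Emit:
step_arm([
  [[0,0,0],[0,0,0.02],36],
  [[0,0,0],[0,0,0.04],36],
  [[0,0,0],[0,0,0.04],36],
])

```text
t: 12.17
eef_pos: [0.4467, 0.2521, 0.0517]
eef_rot: [-0.0, -0.031, 1.0, -0.0]
force: [0.6, -0.1, -1.0]
grip_width: 0.0418
```

Emit:
step_arm([
  [[0,0,0],[0,0,0.02],36],
  [[0,0,0],[0,0,0.04],36],
  [[0,0,0],[0,0,0.04],36],
])

```text
t: 12.42
eef_pos: [0.4468, 0.2522, 0.0514]
eef_rot: [0.0, -0.031, 1.0, 0.0]
force: [-2.2, -0.3, 4.3]
grip_width: 0.0416
```

Contact at 4 N. Releasing and rising.

Emit:
step_arm([
  [[0,0,0],[0,0,0],43],
  [[0,0,0],[0,0,0],47],
  [[0,0,0],[0,0,0],54],
  [[0,0,0],[0,0,0],60],
  [[0,0,0],[0,0,-0.5],60],
  [[0,0,0],[0,0,-1.5],66],
  [[0,0,0],[0,0,-2.7],72],
  [[0,0,0],[0,0,-3.8],78],
  [[0,0,0],[0,0,-4.8],80],
  [[0,0,0],[0,0,-4.8],80],
])

```text
t: 13.25
eef_pos: [0.4494, 0.2537, 0.1764]
eef_rot: [0.004, -0.031, 1.0, 0.003]
force: [0.3, 1.1, 0.9]
grip_width: 0.0804
```

Run:
```python
from h import *
inc([.531,.0095,.16],183.6)
c=bot.capture("wrist");import pickle; pickle.dump(c,open("c10.pkl","wb"))
draw(c,[box(.447,.252,.045,np.radians(3.6),.07,.07),box(.4468,.2522,.080,np.radians(3.6),.042,.042)],"pics/w10.png")
draw(bot.capture("side"),[],"pics/d10.png",180,320,280,420,6)
```

```text
t 13.25 pos [0.4494 0.2537 0.1764] xyaw -176.46 zax [ 0.0083  0.0055 -1.    ] F [0.33 1.13 0.9 ] w 80.44 j6 -0.76
turn [ 0.28  0.49 -0.06] shift [-2.651 -9.955  0.631]
```

View pics/w10.png

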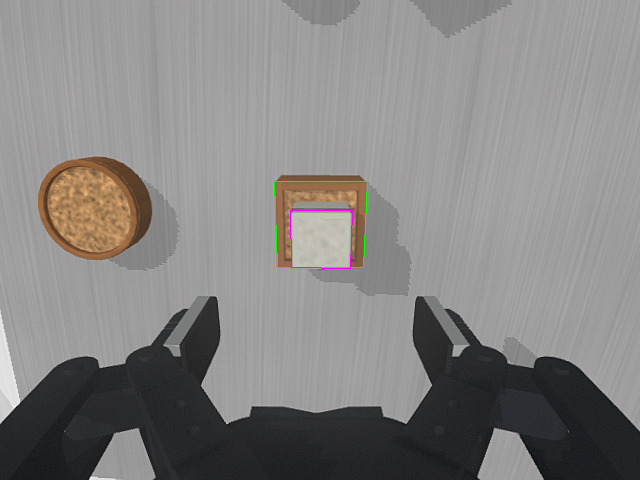

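View pics/d10.png

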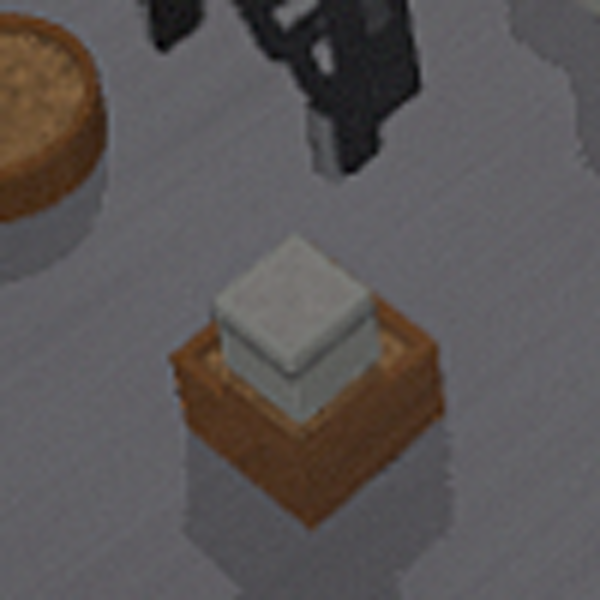

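Emit:
step_arm([
  [[0,0,0],[-0.2,-0.8,0],80],
  [[0,0,0],[-0.5,-2,0],80],
  [[0,0,0],[-0.9,-3.5,0],80],
  [[0,0,0],[-1.4,-5.1,0],80],
  [[0,0,0],[-1.8,-6.7,0.2],80],
  [[0,0,0],[-2.2,-8.2,0.4],80],
  [[0,0,0],[-2.5,-9.4,0.6],80],
  [[0,0,0],[-2.62,-9.9,0.6],80],
  [[0,0,0],[-2.62,-9.9,0.6],80],
  [[0,0,0],[-2.62,-9.9,0.6],80],
])

```text
t: 14.18
eef_pos: [0.5266, 0.0085, 0.1543]
eef_rot: [-0.001, -0.03, 1.0, -0.0]
force: [0.6, 1.1, 0.7]
grip_width: 0.0799
```

Run:
```python
from h import *
st()
c=bot.capture("wrist");import pickle; pickle.dump(c,open("c11.pkl","wb"))
draw(c,[circ(.5295,.0087,.088,.03),box(.5246,.0087,.042,np.radians(4.8),.104,.062)],"pics/w11.png",200,120,440,320,3.3)
```

```text
t 14.18 pos [0.5266 0.0085 0.1543] xyaw -176.62 zax [-2.7e-03 -4.0e-04 -1.0e+00] F [0.59 1.12 0.72] w 79.86 j6 -0.25
```

View pics/w11.png

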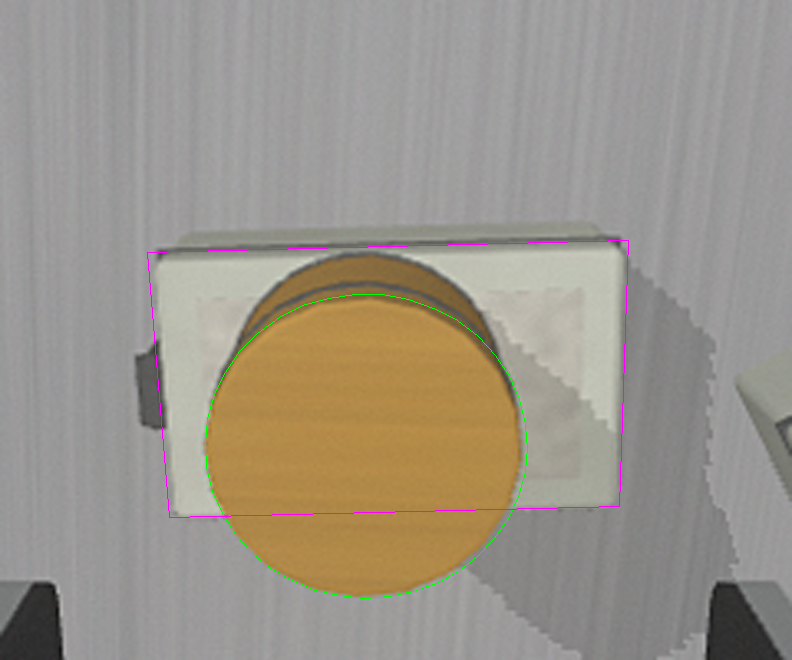

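Run:
```python
from h import *
inc([.5302,.0087,.051],183.4)
```

```text
t 14.23 pos [0.5267 0.0093 0.1548] xyaw -176.54 zax [-1.8e-03 -1.0e-04 -1.0e+00] F [0.13 0.91 0.  ] w 79.94 j6 -0.25
turn [-0.   -0.11  0.06] shift [-0.147 -0.031  4.15 ]
```

Emit:
step_arm([
  [[0,0,0],[-0.14,-0.03,0.7],80],
  [[0,0,0],[-0.14,-0.03,1.6],80],
  [[0,0,0],[-0.14,-0.03,2.6],80],
  [[0,0,0],[-0.14,-0.03,3.4],80],
  [[0,0,0],[-0.14,-0.03,3.9],80],
  [[0,0,0],[-0.14,-0.03,4.1],80],
  [[0,0,0],[-0.14,-0.03,4.13],78],
  [[0,0,0],[-0.14,-0.03,4.13],76],
  [[0,0,0],[-0.14,-0.03,4.13],76],
])

```text
t: 14.98
eef_pos: [0.5316, 0.0092, 0.0536]
eef_rot: [0.001, -0.031, 1.0, 0.0]
force: [0.0, -0.4, 1.3]
grip_width: 0.0761
```

Run:
```python
from h import *
st()
for n,b in (("side",(250,260,330,340)),("wrist",(200,150,440,400))):
    c=bot.capture(n);s=7 if n=="side" else 2.4
    crop(c,*b,s,f"pics/e_{n}.png")
```

```text
t 14.98 pos [0.5316 0.0092 0.0536] xyaw -176.45 zax [ 2.e-03  3.e-04 -1.e+00] F [ 0.05 -0.44  1.25] w 76.12 j6 -0.25
```

View pics/e_side.png

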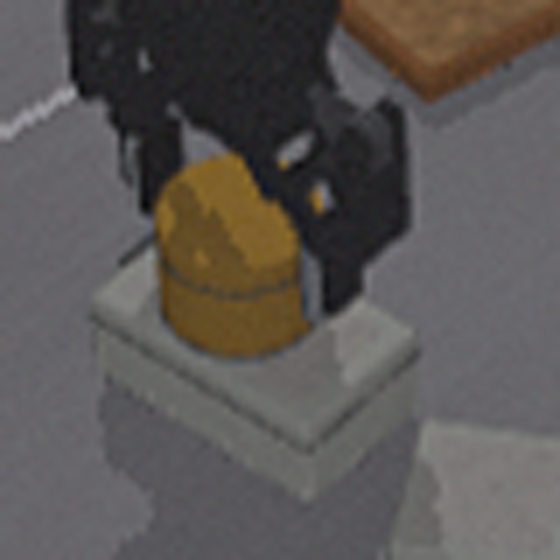

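View pics/e_wrist.png

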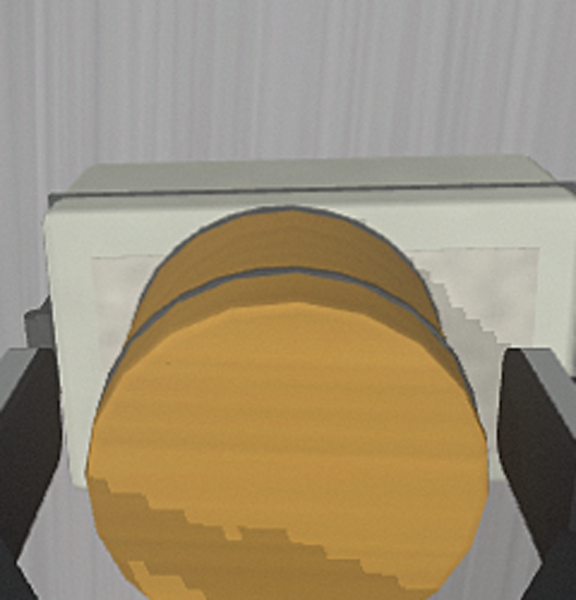

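Emit:
step_arm([
  [[0,0,0],[0.05,0,0.05],72],
  [[0,0,0],[0.05,0,0.05],68],
  [[0,0,0],[0.05,0,0.05],65],
  [[0,0,0],[0.05,0,0.05],62],
  [[0,0,0],[0.05,0,0.05],59],
  [[0,0,0],[0.05,0,0.05],54],
  [[0,0,0],[0.05,0,0.05],54],
  [[0,0,0],[0.05,0,0],54],
  [[0,0,0],[0.05,0,-0.15],54],
  [[0,0,0],[0.05,0,-0.3],54],
], squeeze=35)

```text
t: 15.92
eef_pos: [0.5291, 0.0085, 0.0598]
eef_rot: [-0.001, -0.03, 1.0, -0.0]
force: [0.5, 0.9, -0.5]
grip_width: 0.0589
```

Run:
```python
from h import *
inc([.648,.249,.15],183.6)
for n,b in (("side",(250,260,330,340)),("wrist",(200,150,440,400))):
    c=bot.capture(n);s=7 if n=="side" else 2.4
    crop(c,*b,s,f"pics/f_{n}.png")
import pickle
c=pickle.load(open("c10.pkl","rb"));crop(c,20,140,180,280,5,"pics/rs.png")
```

```text
t 15.92 pos [0.5291 0.0085 0.0598] xyaw -176.51 zax [-1.2e-03 -2.0e-04 -1.0e+00] F [ 0.49  0.88 -0.49] w 58.88 j6 -0.25
turn [-0.   -0.07 -0.11] shift [-5.329  9.313 -3.614]
```

View pics/f_side.png

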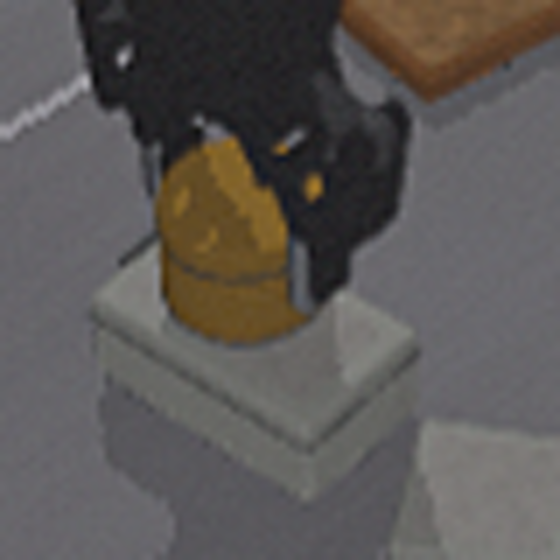

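View pics/f_wrist.png

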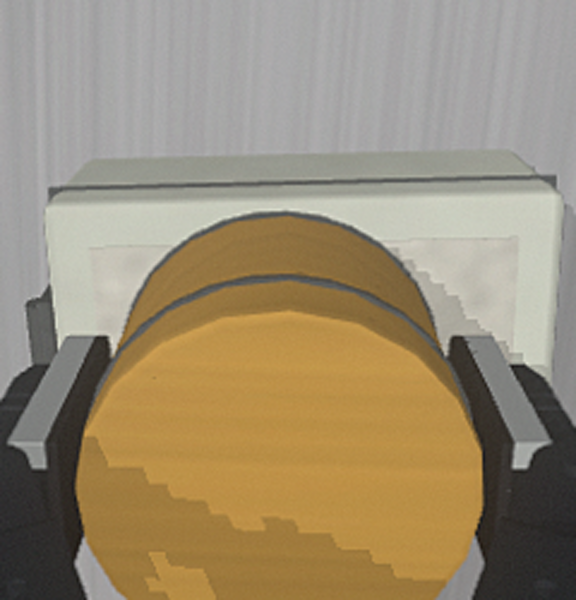

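View pics/rs.png

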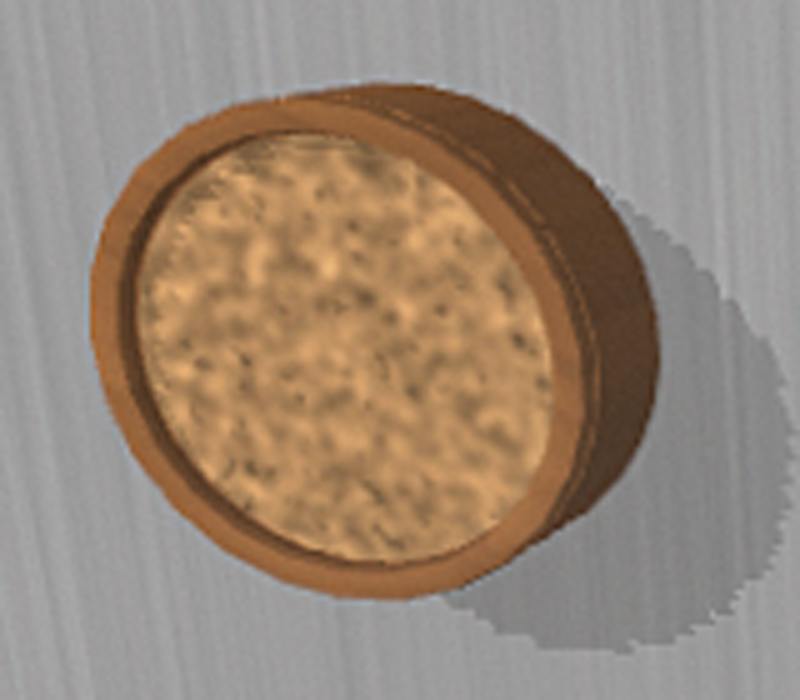

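Run:
```python
from h import *
import pickle
from scipy.optimize import least_squares
c=pickle.load(open("c10.pkl","rb"))
X=w(c,[((a+.5)/5-.5+20,(b+.5)/5-.5+140) for a,b in [(90,300),(120,210),(300,98),(583,400),(545,530),(385,600),(170,510)]],.029)
r=least_squares(lambda p:np.hypot(X[:,0]-p[0],X[:,1]-p[1])-p[2],[.65,.25,.044]);print(r.x,r.fun.round(4))
```

```text
[0.64446387 0.25669738 0.04334263] [ 0.0001 -0.001   0.0007 -0.0004  0.0004 -0.0006  0.0008]
```

Emit:
step_arm([
  [[0,0,0],[0,0,-0.8],54],
  [[0,0,0],[0,0,-2],54],
  [[0,0,0],[-0.2,0.4,-3.2],54],
  [[0,0,0],[-0.8,1.4,-3.6],54],
  [[0,0,0],[-1.5,2.6,-3.6],54],
  [[0,0,0],[-2.3,4,-3.6],54],
  [[0,0,0],[-3,5.2,-3.6],54],
  [[0,0,0],[-3.6,6.2,-3.6],54],
  [[0,0,0],[-4,7,-3.6],54],
  [[0,0,0],[-4,7,-3.6],54],
])

```text
t: 16.85
eef_pos: [0.6194, 0.193, 0.1484]
eef_rot: [-0.0, -0.032, 0.999, 0.0]
force: [0.7, -0.4, -0.7]
grip_width: 0.0592
```

Run:
```python
from h import *
st()
c=bot.capture("wrist");import pickle; pickle.dump(c,open("c12.pkl","wb"))
draw(c,[circ(.645,.252,.029,.044)],"pics/w12.png")
```

```text
t 16.85 pos [0.6194 0.193  0.1484] xyaw -176.34 zax [-1.e-03  2.e-04 -1.e+00] F [ 0.69 -0.41 -0.65] w 59.19 j6 -0.48
```

View pics/w12.png

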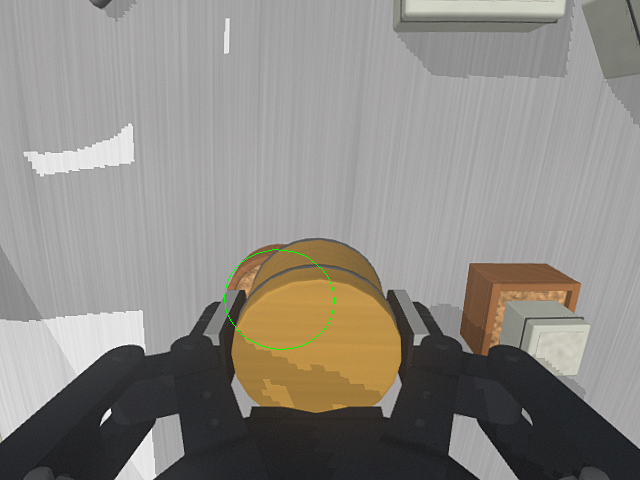

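Run:
```python
from h import *
inc([.6445,.256,.075],183.6)
```

```text
t 16.9 pos [0.6187 0.1912 0.1486] xyaw -176.38 zax [-1.5e-03 -4.0e-04 -1.0e+00] F [-0.75 -0.39 -0.44] w 59.1 j6 -0.48
turn [-0.02 -0.09  0.02] shift [-1.196  2.524  2.943]
```

Emit:
step_arm([
  [[0,0,0],[-0.3,0.6,0],54],
  [[0,0,0],[-0.6,1.3,0],54],
  [[0,0,0],[-0.9,2,0.2],54],
  [[0,0,0],[-1.2,2.52,0.8],54],
  [[0,0,0],[-1.2,2.52,1.5],54],
  [[0,0,0],[-1.2,2.52,2.2],54],
  [[0,0,0],[-1.2,2.52,2.8],54],
  [[0,0,0],[-1.2,2.52,2.94],54],
  [[0,0,0],[-1.2,2.52,2.94],54],
  [[0,0,0],[-1.2,2.52,2.94],54],
])

```text
t: 17.73
eef_pos: [0.6452, 0.2535, 0.0775]
eef_rot: [0.001, -0.03, 1.0, -0.0]
force: [-0.2, 0.1, -1.3]
grip_width: 0.0594
```

Run:
```python
from h import *
s,R=st()
p=[circ(.6445,.256,.029,.044),circ(.6445,.256,.029,.038)]
draw(bot.capture("wrist"),p,"pics/w13.png",160,120,480,440,1.8)
draw(bot.capture("side"),p,"pics/d13.png",140,280,240,380,6)
draw(bot.capture("scene"),p,"pics/s13.png",400,140,500,240,6)
```

```text
t 17.73 pos [0.6452 0.2535 0.0775] xyaw -176.52 zax [ 0.001 -0.    -1.   ] F [-0.23  0.06 -1.33] w 59.36 j6 -0.54
```

View pics/w13.png

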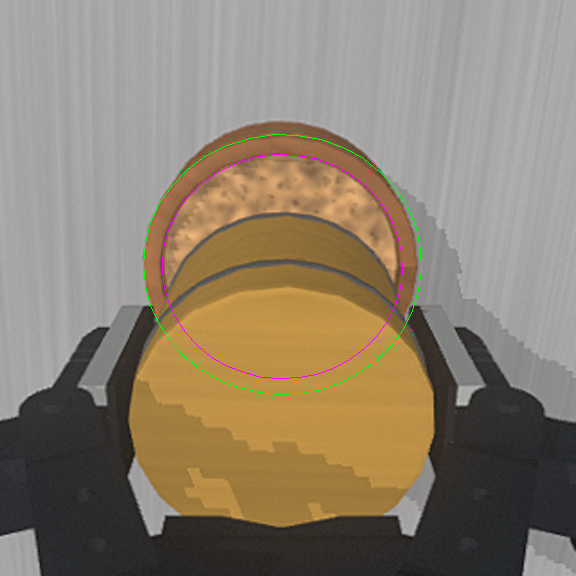

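View pics/d13.png

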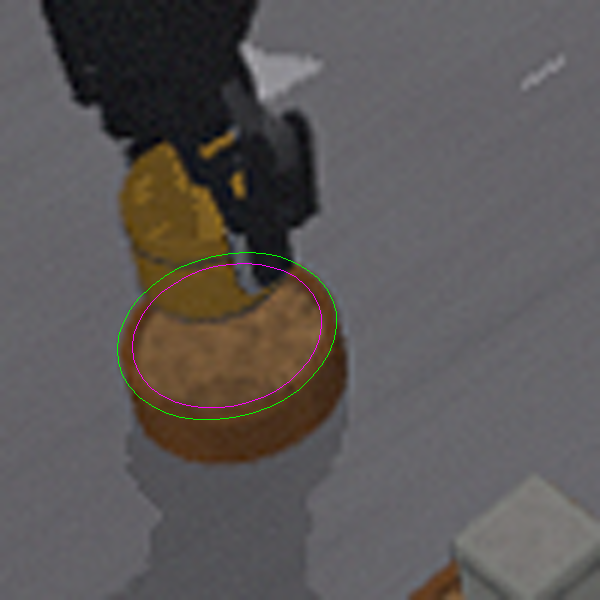

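View pics/s13.png

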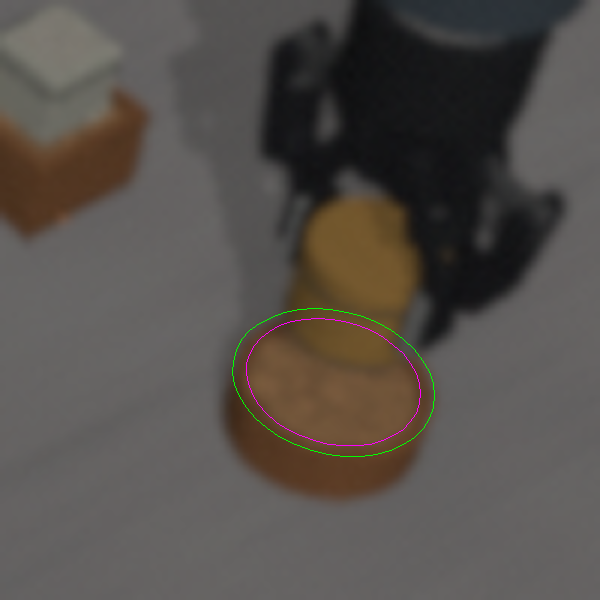

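Emit:
step_arm([
  [[0,0,0],[0,0.03,0.3],54],
  [[0,0,0],[0,0.06,0.7],54],
  [[0,0,0],[0,0.06,1.1],54],
  [[0,0,0],[0,0.06,1.4],54],
  [[0,0,0],[0,0.06,1.5],54],
  [[0,0,0],[0,0.06,1.5],54],
  [[0,0,0],[0,0.06,1.5],54],
])

```text
t: 18.47
eef_pos: [0.6448, 0.2555, 0.0389]
eef_rot: [-0.0, -0.031, 1.0, -0.0]
force: [0.3, -0.3, -0.7]
grip_width: 0.0593
```

Run:
```python
from h import *
s,R=st()
p=[circ(.6445,.256,.029,.044),circ(.6445,.256,.029,.038)]
draw(bot.capture("wrist"),p,"pics/w14.png",160,120,480,440,1.8)
draw(bot.capture("side"),[],"pics/d14.png",140,280,240,380,6)
```

```text
t 18.47 pos [0.6448 0.2555 0.0389] xyaw -176.49 zax [-1.e-04 -4.e-04 -1.e+00] F [ 0.3  -0.29 -0.71] w 59.33 j6 -0.54
```

View pics/w14.png

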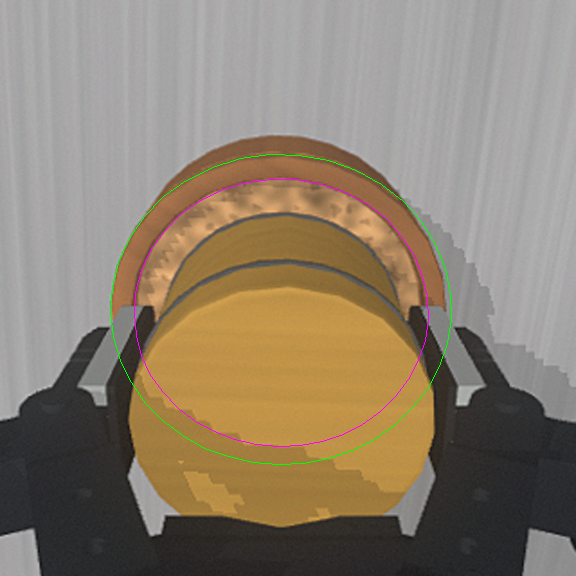

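View pics/d14.png

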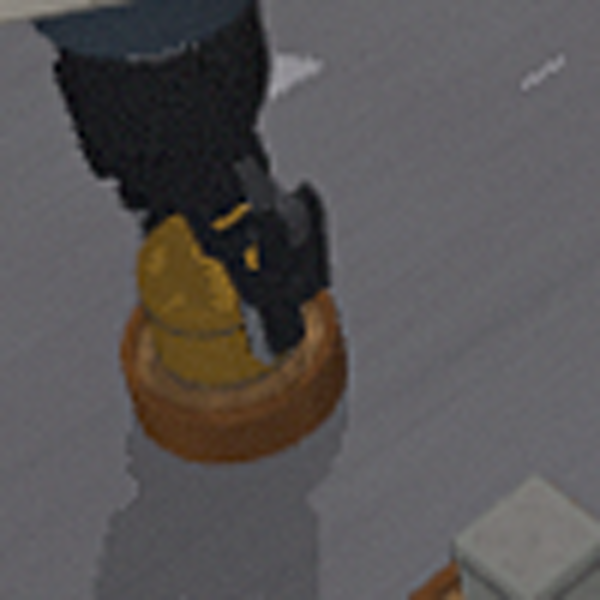

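Emit:
step_arm([
  [[0,0,0],[0,0,0.06],54],
  [[0,0,0],[0,0,0.11],54],
  [[0,0,0],[0,0,0.15],54],
  [[0,0,0],[0,0,0.17],54],
  [[0,0,0],[0,0,0.17],54],
])

```text
t: 18.98
eef_pos: [0.6446, 0.2555, 0.0346]
eef_rot: [-0.0, -0.031, 1.0, -0.0]
force: [-0.6, -0.0, -0.5]
grip_width: 0.0594
```

Emit:
step_arm([
  [[0,0,0],[0,0,0.02],54],
  [[0,0,0],[0,0,0.04],54],
  [[0,0,0],[0,0,0.04],54],
])

```text
t: 19.23
eef_pos: [0.6447, 0.2555, 0.0338]
eef_rot: [0.0, -0.031, 1.0, 0.0]
force: [-0.8, 0.4, -0.6]
grip_width: 0.0593
```

Emit:
step_arm([
  [[0,0,0],[0,0,0.02],54],
  [[0,0,0],[0,0,0.04],54],
  [[0,0,0],[0,0,0.04],54],
])

```text
t: 19.48
eef_pos: [0.6448, 0.2556, 0.0338]
eef_rot: [0.0, -0.031, 1.0, 0.0]
force: [-2.3, -0.5, 4.8]
grip_width: 0.059
```

Contact at 5 N. Releasing.

Emit:
step_arm([
  [[0,0,0],[0,0,0],61],
  [[0,0,0],[0,0,0],65],
  [[0,0,0],[0,0,0],71],
  [[0,0,0],[0,0,0],76],
  [[0,0,0],[0,0,-0.4],78],
  [[0,0,0],[0,0,-1.2],78],
  [[0,0,0],[0,0,-2.4],78],
  [[0,0,0],[0,0,-3.6],80],
  [[0,0,0],[0,0,-4.6],80],
  [[0,0,0],[0,0,-4.6],80],
])

```text
t: 20.32
eef_pos: [0.6478, 0.2564, 0.1559]
eef_rot: [0.006, -0.031, 1.0, 0.002]
force: [-0.7, -0.1, 1.0]
grip_width: 0.0802
```

Run:
```python
from h import *
inc([.525,.0087,.15],95)
p=[circ(.6445,.256,.029,.044),circ(.6447,.2556,.070,.03)]
draw(bot.capture("wrist"),p,"pics/w15.png")
draw(bot.capture("side"),[],"pics/d15.png",140,280,240,380,6)
```

```text
t 20.32 pos [0.6478 0.2564 0.1559] xyaw -176.47 zax [ 0.0114  0.0043 -0.9999] F [-0.7  -0.13  1.01] w 80.19 j6 -0.54
turn [ 0.68  0.37 88.53] shift [ 5.514 -9.586  0.139]
```

View pics/w15.png

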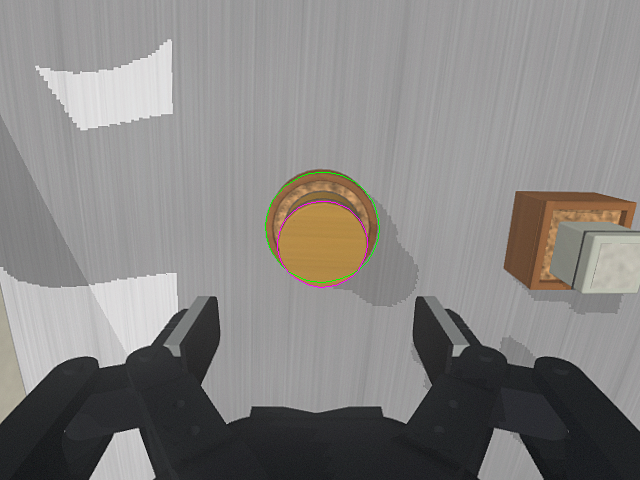

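View pics/d15.png

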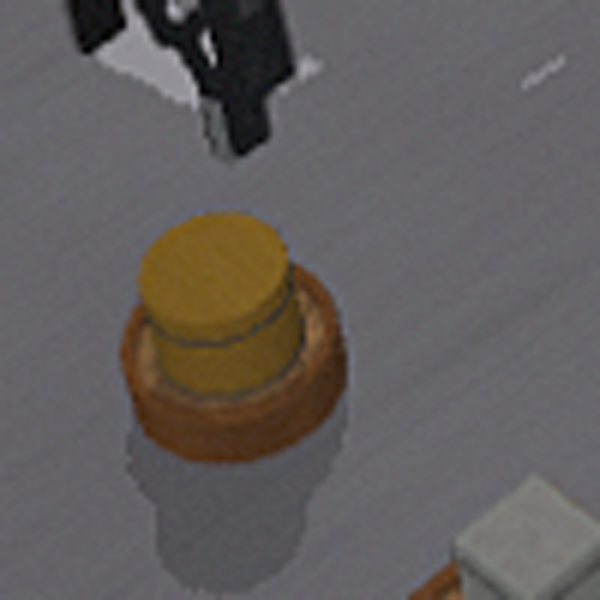

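Run:
```python
from h import *
import pickle
c=pickle.load(open("c6.pkl","rb"))
crop(c,0,50,170,240,4,"pics/t6.png")
c=pickle.load(open("c0.pkl","rb"))["scene"]
crop(c,270,245,360,325,8,"pics/ts.png")
```

```text
(no output)
```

View pics/t6.png

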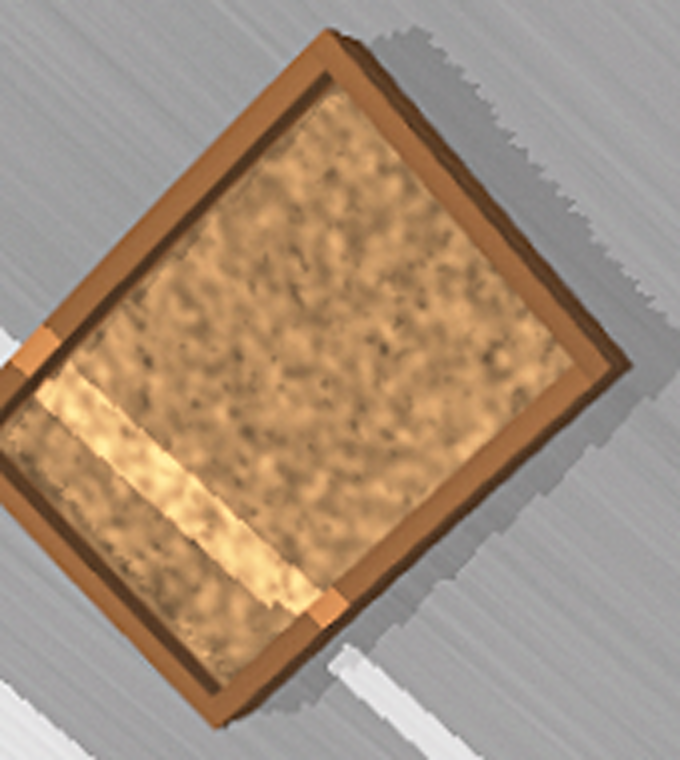

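View pics/ts.png

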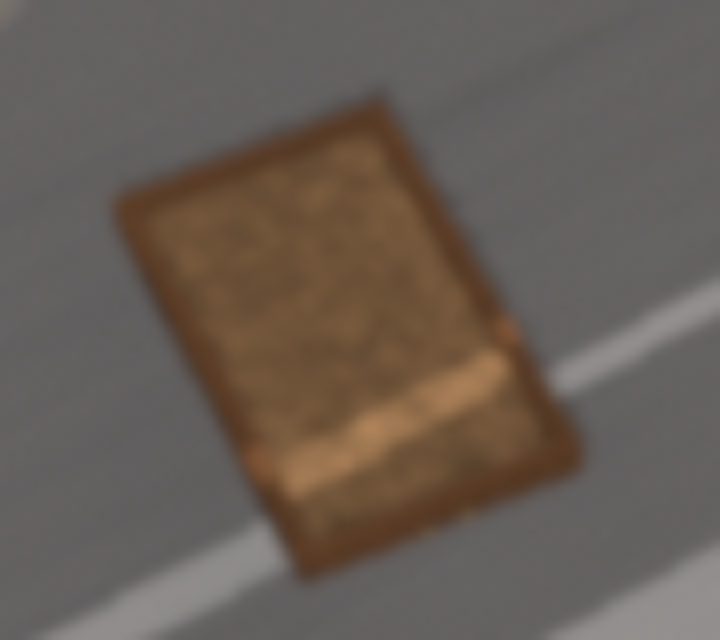

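Run:
```python
from h import *
import pickle
c=pickle.load(open("c6.pkl","rb"))
X=w(c,[((a+.5)/4-.5,(b+.5)/4-.5+50) for a,b in [(330,32),(618,368),(222,724)]],.013)
print(X.round(4)); print("c",(X[0]+X[2])/2)
for i,j in((0,1),(1,2)):
    e=X[j]-X[i];print(np.linalg.norm(e),np.degrees(np.arctan2(e[1],e[0])))
c=pickle.load(open("c0.pkl","rb"))["scene"]
X=w(c,[((a+.5)/8-.5+270,(b+.5)/8-.5+245) for a,b in [(112,203),(382,92),(585,455),(305,580)]],.013)
print(X.round(4),X.mean(0))
e=X-np.roll(X,1,0);print(np.linalg.norm(e,axis=1),np.degrees(np.arctan2(e[:,1],e[:,0])))
```

```text
[[ 0.5722 -0.2274  0.013 ]
 [ 0.5839 -0.1386  0.013 ]
 [ 0.7183 -0.1585  0.013 ]]
c [ 0.64527649 -0.19294655  0.013     ]
0.08952185313926174 82.4987001319634
0.13590895823967766 -8.420425171394328
[[ 0.5746 -0.2297  0.013 ]
 [ 0.5838 -0.139   0.013 ]
 [ 0.7232 -0.1605  0.013 ]
 [ 0.714  -0.2496  0.013 ]] [ 0.64889979 -0.19470353  0.013     ]
[0.14075708 0.09108402 0.14110733 0.08956533] [171.84964839  84.23875169  -8.76193336 -95.93981081]
```

Emit:
step_arm([
  [[0,0,6.5],[0.3,-0.6,0],80],
  [[0,0,13],[0.8,-1.4,0],80],
  [[0,0,19.5],[1.4,-2.5,0],80],
  [[0,0,26],[2,-3.6,0],80],
  [[0,0,32.5],[2.7,-4.7,0],80],
  [[0,0,39],[3.3,-5.8,0],80],
  [[0,0,45.5],[4,-6.9,0],80],
  [[0,0,52],[4.6,-8,0],80],
  [[0,0,58.5],[5.1,-8.9,0],80],
  [[0,0,65],[5.4,-9.5,0],80],
])

```text
t: 21.25
eef_pos: [0.5223, 0.0081, 0.1472]
eef_rot: [-0.001, 0.514, 0.858, -0.001]
force: [-0.9, -0.6, -0.4]
grip_width: 0.0799
```

Emit:
step_arm([
  [[0,0,6.5],[0,0,0],80],
  [[0,0,13],[0,0,0],80],
  [[0,0,19.5],[0,0,0],80],
  [[0,0,23.5],[0,0,0],80],
  [[0,0,23.5],[0,0,0],80],
  [[0,0,23.5],[0,0,0],80],
])

```text
t: 21.75
eef_pos: [0.5239, 0.0101, 0.1471]
eef_rot: [-0.0, 0.675, 0.738, -0.001]
force: [-1.3, -1.2, -0.0]
grip_width: 0.0801
```

Run:
```python
from h import *
inc([.525,.0087,.15],94.8)
c=bot.capture("wrist");import pickle; pickle.dump(c,open("c16.pkl","wb"))
L=(.5246,.0087,4.8)
draw(c,[box(*L[:2],.042,np.radians(L[2]),.104,.062),box(.6455,-.193,.013,np.radians(-8),.138,.09)],"pics/w16.png")
```

```text
t 21.75 pos [0.5239 0.0101 0.1471] xyaw 95.13 zax [-1.5e-03 -3.0e-04 -1.0e+00] F [-1.29 -1.16 -0.03] w 80.07 j6 -1.8
turn [-0.09  0.01  0.33] shift [-0.061  0.038 -0.115]
```

View pics/w16.png

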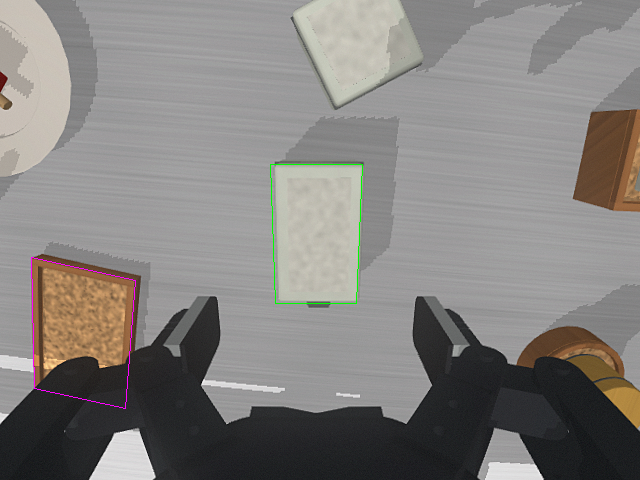

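Run:
```python
from h import *
inc([.5246,.0093,.006],94.6)
```

```text
t 21.8 pos [0.524  0.0102 0.1472] xyaw 95.14 zax [-1.2e-03 -3.0e-04 -1.0e+00] F [ 0.99  0.44 -0.62] w 80.1 j6 -1.8
turn [-0.07  0.01  0.54] shift [-0.035  0.027  5.65 ]
```

Emit:
step_arm([
  [[0,0,0.5],[-0.03,0.03,0.8],80],
  [[0,0,0.5],[-0.03,0.03,1.9],80],
  [[0,0,0.5],[-0.03,0.03,3.1],80],
  [[0,0,0.5],[-0.03,0.03,4.2],80],
  [[0,0,0.5],[-0.03,0.03,4.9],80],
  [[0,0,0.5],[-0.03,0.03,5.4],78],
  [[0,0,0.5],[-0.03,0.03,5.6],76],
  [[0,0,0.5],[-0.03,0.03,5.6],76],
  [[0,0,0.5],[-0.03,0.03,5.6],76],
])

```text
t: 22.55
eef_pos: [0.5256, 0.0096, 0.0083]
eef_rot: [0.0, 0.678, 0.735, 0.0]
force: [0.5, 0.2, 0.5]
grip_width: 0.0763
```

Run:
```python
from h import *
st()
c=bot.capture("wrist");crop(c,180,120,460,400,2.1,"pics/w17.png")
```

```text
t 22.55 pos [0.5256 0.0096 0.0083] xyaw 94.56 zax [ 5.e-04 -2.e-04 -1.e+00] F [0.55 0.2  0.48] w 76.26 j6 -1.81
```

View pics/w17.png

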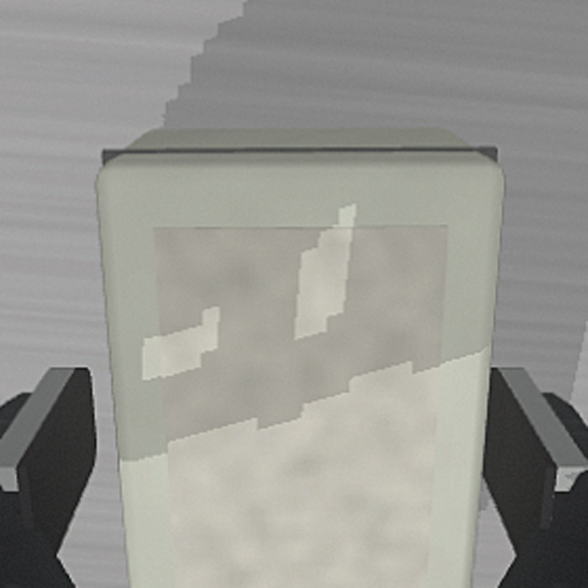

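Emit:
step_arm([
  [[0,0,0],[0.05,0,0.03],74],
  [[0,0,0],[0.09,0,0.05],71],
  [[0,0,0],[0.09,0,0.05],68],
  [[0,0,0],[0.09,0,0.05],65],
  [[0,0,0],[0.09,0,0.05],62],
  [[0,0,0],[0.09,0,0.05],56],
  [[0,0,0],[0.09,0,0.05],56],
  [[0,0,0],[0.09,0,0.05],56],
], squeeze=45)

```text
t: 23.27
eef_pos: [0.5254, 0.0119, 0.0071]
eef_rot: [0.0, 0.679, 0.734, 0.0]
force: [-2.0, 0.0, 5.6]
grip_width: 0.061
```

Run:
```python
from h import *
st()
```

```text
t 23.27 pos [0.5254 0.0119 0.0071] xyaw 94.52 zax [ 8.e-04  1.e-04 -1.e+00] F [-2.    0.02  5.62] w 61.02 j6 -1.81
```

Emit:
step_arm([
  [[0,0,0],[0,0,-0.1],56],
  [[0,0,0],[0,0,-0.3],56],
  [[0,0,0],[0,0,-0.6],56],
  [[0,0,0],[0,0,-0.6],56],
])

```text
t: 23.6
eef_pos: [0.526, 0.0119, 0.023]
eef_rot: [0.001, 0.679, 0.734, 0.001]
force: [0.3, -0.1, -1.6]
grip_width: 0.0615
```

Run:
```python
from h import *
inc([.6455,-.193,.11],82)
c=bot.capture("wrist");crop(c,180,120,460,400,2.1,"pics/w18.png")
c=bot.capture("side");crop(c,250,260,330,340,7,"pics/d18.png")
```

```text
t 23.6 pos [0.526  0.0119 0.023 ] xyaw 94.52 zax [ 2.2e-03  2.0e-04 -1.0e+00] F [ 0.26 -0.14 -1.56] w 61.5 j6 -1.81
turn [ 0.13 -0.02 12.52] shift [-8.546  4.127 -3.471]
```

View pics/w18.png

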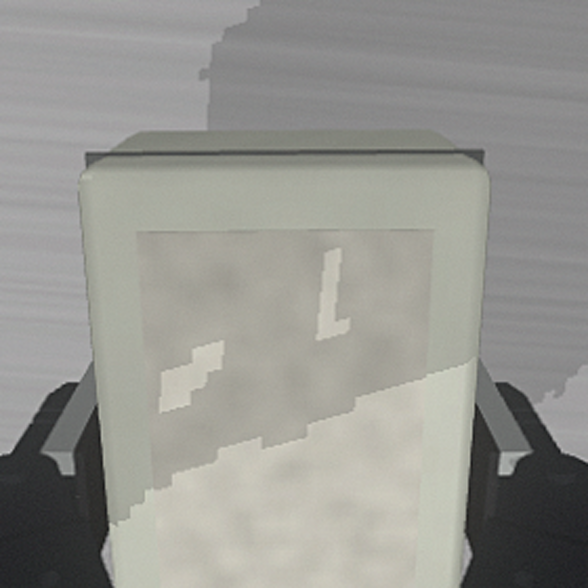

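View pics/d18.png

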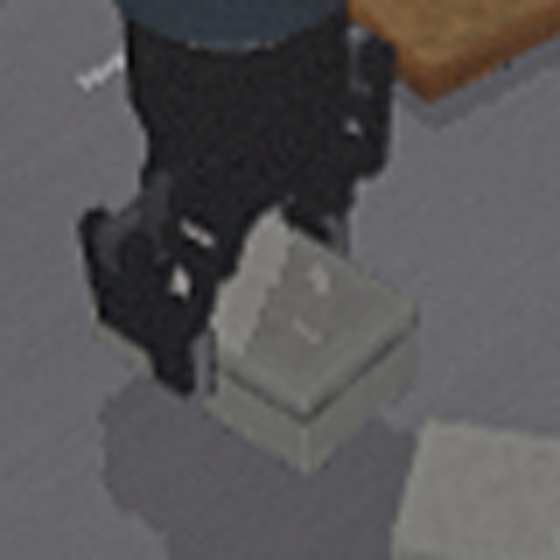

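Emit:
step_arm([
  [[0,0,0],[0,0,-0.8],56],
  [[0,0,0],[0,0,-2],56],
  [[0,0,2],[-0.6,0.3,-3],56],
  [[0,0,4],[-1.7,0.8,-3.47],56],
  [[0,0,6],[-3,1.4,-3.47],56],
  [[0,0,8],[-4.3,2,-3.47],56],
  [[0,0,10],[-5.3,2.5,-3.47],56],
  [[0,0,12.5],[-6,2.9,-3.47],56],
  [[0,0,12.5],[-6.4,3.1,-3.47],56],
  [[0,0,12.5],[-6.4,3.1,-3.47],56],
])

```text
t: 24.53
eef_pos: [0.6152, -0.1435, 0.1072]
eef_rot: [-0.0, 0.755, 0.656, -0.001]
force: [-0.2, 0.6, -1.9]
grip_width: 0.0612
```

Run:
```python
from h import *
inc([.6455,-.193,.11],82)
c=bot.capture("wrist");import pickle; pickle.dump(c,open("c19.pkl","wb"))
T=(.6455,-.193,-8)
draw(c,[box(*T[:2],.013,np.radians(T[2]),.138,.09)],"pics/w19.png")
```

```text
t 24.53 pos [ 0.6152 -0.1435  0.1072] xyaw 81.92 zax [-1.3e-03 -2.0e-04 -1.0e+00] F [-0.22  0.58 -1.91] w 61.19 j6 -1.73
turn [-0.07  0.02 -0.08] shift [-1.792  1.48  -0.114]
```

View pics/w19.png

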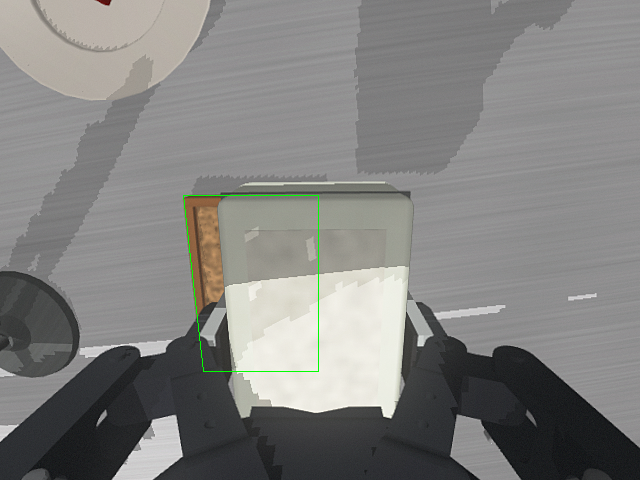

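Emit:
step_arm([
  [[0,0,0],[-0.5,0.4,0],56],
  [[0,0,0],[-1.1,0.9,0],56],
  [[0,0,0],[-1.6,1.3,0],56],
  [[0,0,0],[-1.79,1.48,0.4],56],
  [[0,0,0],[-1.79,1.48,1],56],
  [[0,0,0],[-1.79,1.48,1.6],56],
  [[0,0,0],[-1.79,1.48,2.1],56],
  [[0,0,0],[-1.79,1.48,2.2],56],
  [[0,0,0],[-1.79,1.48,2.2],56],
  [[0,0,0],[-1.79,1.48,2.2],56],
])

```text
t: 25.42
eef_pos: [0.6454, -0.1905, 0.0538]
eef_rot: [0.0, 0.754, 0.656, 0.0]
force: [-1.0, 0.1, -1.6]
grip_width: 0.0614
```

Run:
```python
from h import *
inc([.6455,-.193,.02],82)
T=(.6455,-.193,-8)
p=[box(*T[:2],.013,np.radians(T[2]),.138,.09),box(*T[:2],.013,np.radians(T[2]),.126,.078)]
draw(bot.capture("wrist"),p,"pics/w20.png")
draw(bot.capture("side"),p,"pics/d20.png",260,200,360,290,6)
draw(bot.capture("scene"),p,"pics/s20.png",270,220,370,320,6)
```

```text
t 25.42 pos [ 0.6454 -0.1905  0.0538] xyaw 82.07 zax [ 4.e-04 -3.e-04 -1.e+00] F [-0.98  0.08 -1.63] w 61.36 j6 -1.65
turn [0.02 0.01 0.07] shift [-0.1    0.018  1.351]
```

View pics/w20.png

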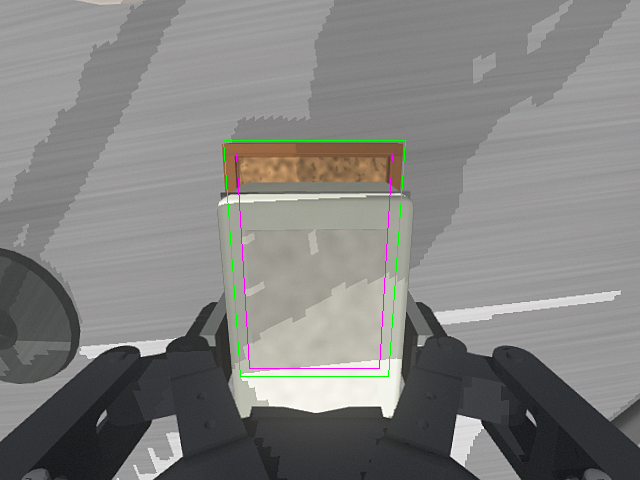

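View pics/d20.png

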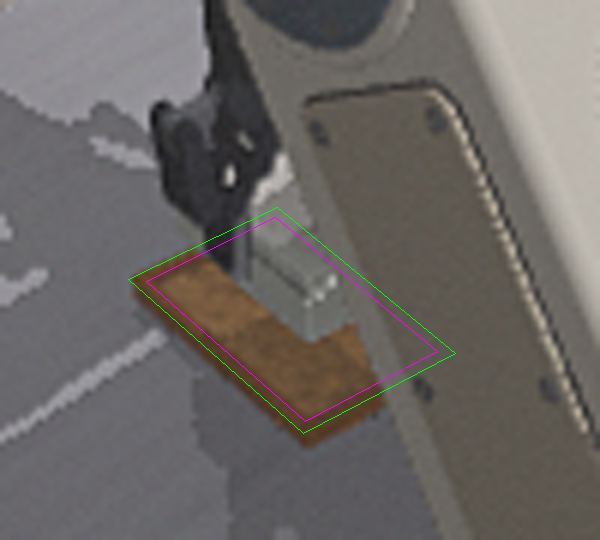

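View pics/s20.png

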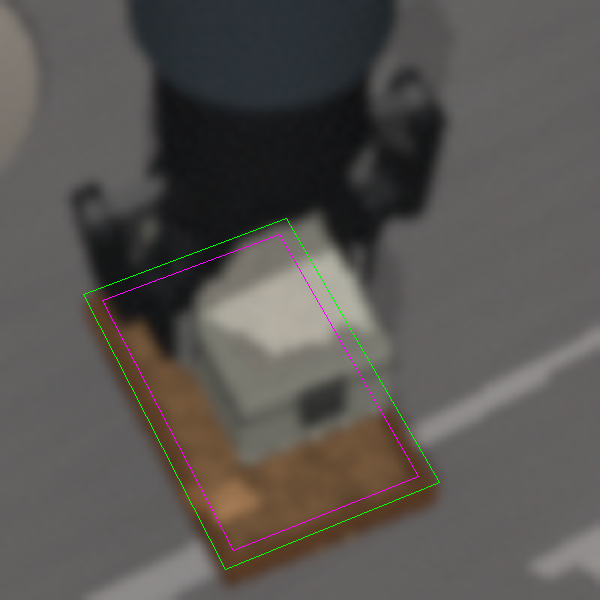

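Emit:
step_arm([
  [[0,0,0],[-0.05,0.02,0.3],56],
  [[0,0,0],[-0.05,0.02,0.6],56],
  [[0,0,0],[-0.05,0.02,0.9],56],
  [[0,0,0],[-0.05,0.02,1.1],56],
  [[0,0,0],[-0.05,0.02,1.2],56],
  [[0,0,0],[-0.05,0.02,1.2],56],
  [[0,0,0],[-0.05,0.02,1.2],56],
])

```text
t: 26.15
eef_pos: [0.6456, -0.1925, 0.0231]
eef_rot: [-0.0, 0.755, 0.656, -0.0]
force: [0.0, -0.7, -0.7]
grip_width: 0.0618
```

Run:
```python
from h import *
inc([.6455,-.193,.0151],82)
T=(.6455,-.193,-8)
p=[box(*T[:2],.013,np.radians(T[2]),.138,.09),box(*T[:2],.013,np.radians(T[2]),.126,.078)]
draw(bot.capture("wrist"),p,"pics/w21.png",180,100,460,420,1.85)
draw(bot.capture("scene"),[],"pics/s21.png",270,220,370,320,6)
```

```text
t 26.15 pos [ 0.6456 -0.1925  0.0231] xyaw 82.0 zax [-3.e-04 -1.e-04 -1.e+00] F [ 0.03 -0.65 -0.68] w 61.8 j6 -1.65
turn [-0.02  0.01  0.  ] shift [-0.022 -0.001  0.32 ]
```

View pics/w21.png

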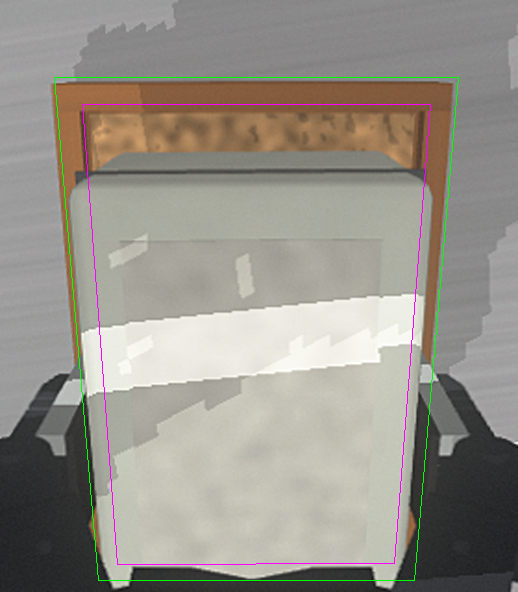

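View pics/s21.png

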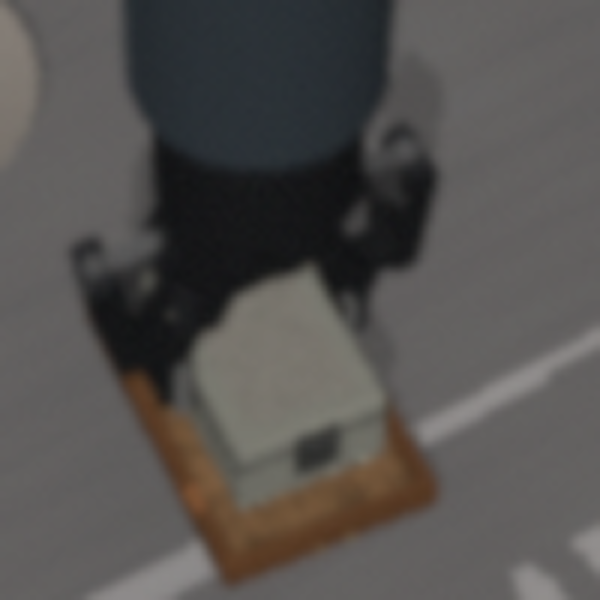

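Emit:
step_arm([
  [[0,0,0],[0,0.06,0.08],56],
  [[0,0,0],[0,0.06,0.15],56],
  [[0,0,0],[0,0.06,0.2],56],
  [[0,0,0],[0,0.06,0.24],56],
  [[0,0,0],[0,0.06,0.26],56],
  [[0,0,0],[0,0.06,0.26],56],
])

```text
t: 26.75
eef_pos: [0.647, -0.1926, 0.0166]
eef_rot: [-0.0, 0.755, 0.656, -0.0]
force: [0.3, -0.2, -1.6]
grip_width: 0.0613
```

Emit:
step_arm([
  [[0,0,0],[0,0,0.02],56],
  [[0,0,0],[0,0,0.04],56],
  [[0,0,0],[0,0,0.04],56],
])

```text
t: 27.0
eef_pos: [0.647, -0.1926, 0.0157]
eef_rot: [-0.0, 0.755, 0.656, -0.0]
force: [-0.9, 0.4, -0.5]
grip_width: 0.0614
```

Emit:
step_arm([
  [[0,0,0],[0,0,0.02],56],
  [[0,0,0],[0,0,0.04],56],
  [[0,0,0],[0,0,0.04],56],
])

```text
t: 27.25
eef_pos: [0.6472, -0.1926, 0.0152]
eef_rot: [0.0, 0.755, 0.656, 0.0]
force: [-1.5, -0.0, 1.7]
grip_width: 0.0614
```

Emit:
step_arm([
  [[0,0,0],[0,0,0.01],56],
  [[0,0,0],[0,0,0.02],56],
  [[0,0,0],[0,0,0.02],56],
])

```text
t: 27.5
eef_pos: [0.6472, -0.1927, 0.0151]
eef_rot: [0.0, 0.755, 0.656, 0.0]
force: [-2.6, 0.8, 4.4]
grip_width: 0.0613
```

Run:
```python
from h import *
st()
c=bot.capture("wrist");crop(c,180,100,460,420,1.85,"pics/w22.png")
c=bot.capture("scene");crop(c,270,220,370,320,6,"pics/s22.png")
```

```text
t 27.5 pos [ 0.6472 -0.1927  0.0151] xyaw 82.01 zax [ 5.e-04 -3.e-04 -1.e+00] F [-2.58  0.84  4.39] w 61.28 j6 -1.65
```

View pics/w22.png

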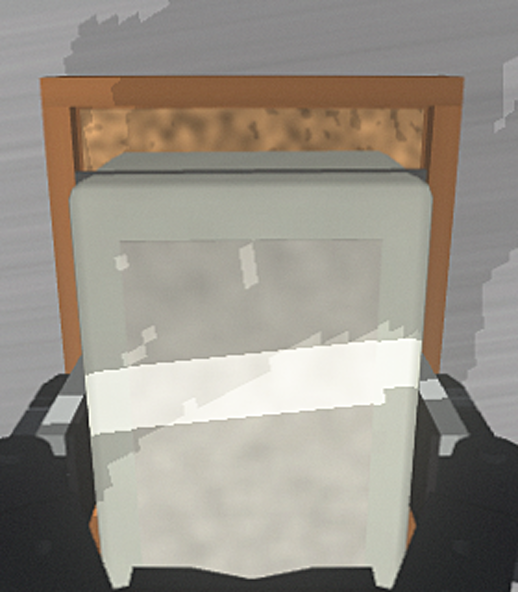

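View pics/s22.png

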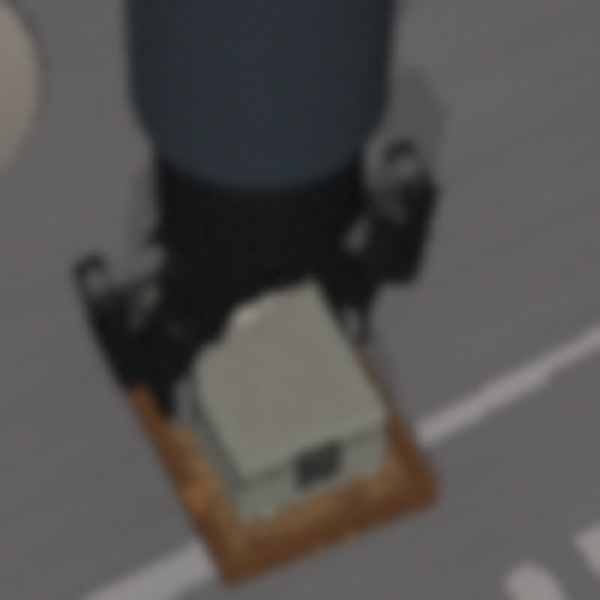

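Symmetric inside the rim and in contact at 4 N. I'll release and rise slowly.

Emit:
step_arm([
  [[0,0,0],[0,0,0],63],
  [[0,0,0],[0,0,0],66],
  [[0,0,0],[0,0,0],71],
  [[0,0,0],[0,0,0],77],
  [[0,0,0],[0,0,-0.4],78],
  [[0,0,0],[0,0,-1.2],78],
  [[0,0,0],[0,0,-2.4],78],
  [[0,0,0],[0,0,-3.8],80],
  [[0,0,0],[0,0,-5.2],80],
  [[0,0,0],[0,0,-5.6],80],
])

```text
t: 28.43
eef_pos: [0.6496, -0.1938, 0.1623]
eef_rot: [0.005, 0.755, 0.656, 0.003]
force: [0.1, -0.4, 1.7]
grip_width: 0.0801
```

Emit:
step_arm([
  [[0,0,0],[0,0,-1.2],80],
  [[0,0,0],[0,0,-2],80],
  [[0,0,0],[0,0,-2],80],
  [[0,0,0],[0,0,-2],80],
])

```text
t: 28.77
eef_pos: [0.6478, -0.1927, 0.2065]
eef_rot: [0.001, 0.755, 0.656, 0.001]
force: [0.3, -0.2, -0.9]
grip_width: 0.0801
```

Run:
```python
from h import *
st()
T=(.6472,-.1927,-8)
p=[box(*T[:2],.013,np.radians(T[2]),.138,.09),box(*T[:2],.05,np.radians(T[2]),.104,.062)]
draw(bot.capture("wrist"),p,"pics/w23.png")
draw(bot.capture("scene"),[],"pics/s23.png")
```

```text
t 28.77 pos [ 0.6478 -0.1927  0.2065] xyaw 82.0 zax [ 4.e-03 -4.e-04 -1.e+00] F [ 0.33 -0.18 -0.92] w 80.14 j6 -1.65
```

View pics/w23.png

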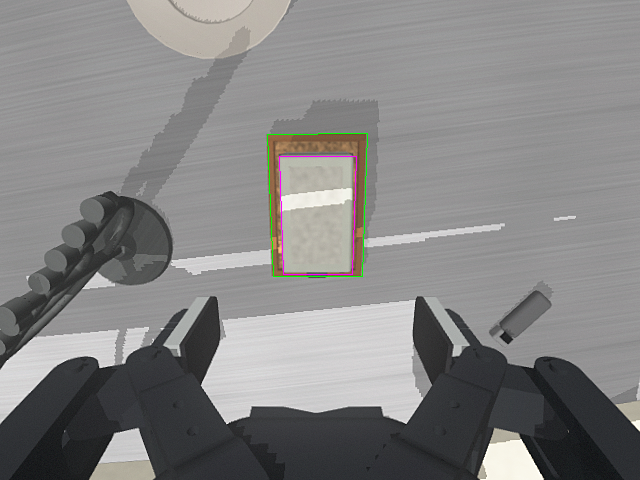

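View pics/s23.png

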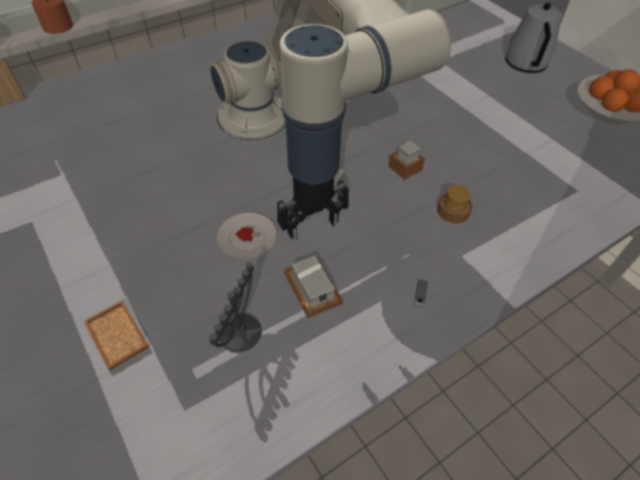

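The long tin sits flat in the tray nearest the base at (313,287); the only look-alike tray is farther off at (116,335). The menorah and the lighter are where they started. Handing in.

Run:
```python
from rig import bot
print(bot.finish_job()); print(bot.sense()["t"])
```

```text
the job is handed in; nothing more can be done
None
the job is handed in; nothing more can be done
```

I took the pile apart in order and handed the job in at about 29 s of the 128 s allowed; no verdict was reported. The dreidel went to the plate, the small square tin to the square stand, the round tin to the round stand, and the long tin to the tray nearest the base.

- **Set-downs:** each object was lowered until the wrist force read about 4–5 N, then let go and backed off straight up.
- **Placings:** after each release, a picture showed the object level and inside its rim. By eye they were within about 3 mm of centre (dreidel within about 5 mm).
- **Bystanders:** the last scene picture showed the menorah and the lighter in their starting places by eye. The gripper was clear of everything.
- **Disagreements:** the scene camera put the plate, stands and tray about 4–9 mm from where the close wrist views did. I used the wrist views, and they matched how each object ended up.

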